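# Clear the polisher's drop-out box under lockout and fasten its lid

## Robot

A 6-joint arm with a two-finger parallel gripper is mounted at the origin on the work surface. World frame = base frame: x ahead of the robot, y to its left, z up, the work surface at z = 0. Lengths are in m, angles in rad, forces in N, time in s.
With the tool pointing down it reaches from about 0.35 to 0.975 m from the base axis. Payload 7.1 kg.
Tool frame: the origin (TCP) lies at the centre of the arm's flange, where the gripper is bolted on; the fingertips stand 182 mm ahead of it and the grasp point (between the pads) lies 163 mm ahead of it (r.tcp_to_tips is the distance from the TCP to the fingertips, in m); z points along the fingers, y is the line along which they close (so a half turn about z gives the same grasp; the last joint's range is limited). The gripper opens to 88 mm and grips with 3 to 60 N. Pads are 20 mm wide; open, the fingers measure 115 mm over their backs; the gripper's body (75 mm by 178 mm) begins 61 mm behind the grasp point.
Start: joints at [1.234, 0.423, 1.63, -0, 1.089, -0.019], TCP at [0.195, 0.594, 0.405] pointing down, gripper open.
Joint ranges: [-3, 3], [-0.9, 2.11], [0.09, 2.58], [-1.31, 4.45], [0.11, 2.69], [-2.54, 2.54]. Speed limits (rad/s): [2.39, 2.39, 3.01, 3.14, 3.14, 3.14].

## Interface

Orientations are given as a unit quaternion [w, x, y, z].
In Python, from bench import sense, viewer, ticket, r gives the robot as it stands. The module is installed in compiled form; this text tells all that it offers.
- The arm moves only by the tool send_rows, never from a script. Its argument "commands" is a list of rows, each an object of numbers: "jaw": the finger opening in m, from 0 to 0.0878; "x", "y", "z": the shift along the tool's x, y, z in m; "roll": the turn about the tool's z in rad. In form: [{"jaw": .., "x": .., "y": .., "z": .., "roll": ..}, ...]. A call has 1 to 12 rows; each row shifts and turns the commanded pose from where the row before left it, along the tool's axes as they then stand; what a row does not reach is not made up. A row lasts 1/12 s, in which the tool goes at most 41.7 mm and 7.16 degrees, less where a joint would pass 70% of its speed; a pose out of reach is approached as far as the arm can. A call with a gripper value outside its range is refused whole. The fingers move at their own pace and stop on an object; "squeeze" is the grip in N (left out, the last holds). Time passes only in rows, so rows that do not move let the fingers close. It gives the time, the measured TCP pose, the force, the opening and the grip force at its end, in the units of the state.
- sense(): the state, without advancing time (a new reading comes with each control period).
- viewer.capture(name): name is "scene" or "top" or "wrist"; returns the picture (420x560x3 uint8, red, green, blue); there is no depth.
- viewer.calibration(name): a dict with "mtx" (3x3 intrinsics, pixels), "position" and "orientation" of the camera in the world; the wrist camera has in their place "hand_eye" (4x4, takes a point from camera to tool coordinates, whose origin is the TCP and whose axes are the flange's). Camera axes: x right, y up, looking along -z (the intrinsics and any distortion apply to the point x, -y, -z); pixel columns grow to the right and rows downward; lengths in m; the calibration is good to about 2 mm. A picture is of the moment at which its call begins: read the wrist's pose just before it. calibration takes no time and is no camera call.
- ticket.finish_job(): hands the job in; it is judged then, once.
The state is a dict: "t": time; "qpos": joint angles; "dq": joint speeds; "joint_torque": joint torques, N m; "tcp_pos": TCP position; "eef_rot": TCP orientation; "force": force on the tool from outside, world axes, zero at the start; "wrist_torque": the same for the moment, N m; "width": finger opening in m; "gripper_force": force on a finger pad.
Only numpy, scipy, OpenCV 4.12 (cv2) and the standard library are available. Lean on these libraries where they do the work, as an engineer would, in place of code of your own. Each camera call takes 0.05 s, during which the arm holds its last target. There are 200 camera calls.

## Task

The polishing wheel has snatched some spectacle-arm blanks and they lie in the green drop-out box. With the lid still down, turn the red isolator handle fully to OFF and then swing its lockout hasp fully out; then lift the lid open until it rests on its stop, take out every blank and lay it flat in the wooden tray, shut the lid, and push in and turn both yellow quarter-turn studs fully to lock it. Leave the isolator off with the hasp out, and do not disturb the jar, the file or the spectacles.

Things in the scene. Friction and masses are not known exactly. Their poses are not given: they have to be found in the camera images.
- isolator (a joint): Red bar handle of the rotary isolator, in rad: 0 = ON (bar lies across the enclosure, along its y), 1.57 = OFF (bar along its x, against the stop). Grows anticlockwise seen from above. Friction about 0.15 N m; it stays where it is left. A red cam plate under the handle blocks the hasp unless the handle is at OFF.
- isolator_grip (a point): Point on the isolator handle's turning axis, 10 mm below the top of its bar. The bar is 14 mm thick, 56 mm long, and 30 mm high above a round red base; its top stands 42 mm above the enclosure's top face. The point turns with the handle: the bar lies along its y.
- isolator_box: Grey isolator enclosure fixed on the bench to the left of the drop-out box, 150 mm (x) by 110 mm (y) by 70 mm high; origin at the centre of its underside, x points away from the robot. Top face has a yellow plate under the handle. The handle's axis is 25 mm beyond the origin along x, the hasp's pivot 45 mm short of it.
- hasp (a joint): Steel lockout hasp, a flat bar that swings on the enclosure's top about a vertical pivot, rad: 0 = parked (bar lies across the enclosure, its ear on the +y side), 1.57 = swung fully out (bar points to the enclosure's -x, over its front edge). Grows anticlockwise seen from above. Friction about 0.06 N m; it stays where it is left. It goes beyond about 0.6 only with the handle at OFF.
- hasp_ear (a point): Middle of the upright padlock ear near the hasp's end: a plate 6 mm thick, 20 mm wide and 28 mm high, standing from 6 to 34 mm above the enclosure's top face; this point is 22 mm above that face, 62 mm from the pivot. The point turns with the hasp: its x is the ear's thickness, its y points from the pivot to the ear.
- hasp_pivot (a point): Point on the hasp's vertical pivot axis, at the same height as hasp_ear.
- dropbox: Green sheet-metal drop-out box, fixed, 220 mm (x) by 310 mm (y), rim 105 mm high, walls 5 mm; origin at the centre of its underside, x away from the robot. Inner floor (catch plate) 62 mm above the bench. Inside the front wall at y = +120 and -120 mm two steel receptacles reach 28 mm in (44 mm wide, 91 to 103 mm high). From its back a duct runs left to a wooden hood and green motor, all one body.
- lid (a joint): Hinge of the box's green lid, in rad: 0 = shut on the rim, 1.70 = open, resting on its stop (about 7 degrees past upright). The hinge is along the far rim; the front edge goes up and away from the robot. The lid weighs about 0.7 kg with its studs, falls shut when left below about 1.4 rad and stays open, against the stop, when left above about 1.6.
- hinge_line (a point): Middle of the lid's hinge axis, at the far rim, 110 mm from the box's origin along x, 105 mm above the bench; its y runs along the axis.
- lid_handle (a point): Middle of the bar of the lid's steel bow handle: round bar 10 mm thick, 90 mm between its two posts, along y, 38 mm above the lid's top face (33 mm free beneath). With the lid shut it is 200 mm from the hinge axis towards the robot and 45 mm above it. The point turns with the lid.
- turn_left (a joint): Turn of the left quarter-turn stud (y = +120 mm on the lid), rad: 0 = free (yellow wing parallel to the lid's front edge), 1.57 = locked (wing at right angles to it, against the stop). Grows clockwise seen from above. Friction 0.03 N m. With the lid shut it turns only while pushed in 11.5 mm or more, as the cross bar on its foot must pass below the receptacle; part-turned, it stays.
- push_left (a joint): How far the left stud is pushed into the lid, in m: 0 = out, 0.016 = fully in. Spring: about 3.5 N to start, 9 N fully in. A free stud springs back to 0; a locked stud stays about 0.011 in.
- stud_left (a point): Point on the left stud's axis, 10 mm below the top of its yellow wing and 36 mm above the lid's top face when out. The wing is 12 mm thick, 48 mm long and 26 mm high, its underside 20 mm above the lid when out (it sinks as the stud is pushed). The stud is 201 mm from the hinge axis. The point turns with the wing: the wing lies along its y.
- turn_right (a joint): Turn of the right quarter-turn stud (y = -120 mm on the lid), rad: 0 = free (yellow wing parallel to the lid's front edge), 1.57 = locked (wing at right angles to it, against the stop). Grows clockwise seen from above. Friction 0.03 N m. With the lid shut it turns only while pushed in 11.5 mm or more, as the cross bar on its foot must pass below the receptacle; part-turned, it stays.
- push_right (a joint): How far the right stud is pushed into the lid, in m: 0 = out, 0.016 = fully in. Spring: about 3.5 N to start, 9 N fully in. A free stud springs back to 0; a locked stud stays about 0.011 in.
- stud_right (a point): Point on the right stud's axis, 10 mm below the top of its yellow wing and 36 mm above the lid's top face when out. The wing is 12 mm thick, 48 mm long and 26 mm high, its underside 20 mm above the lid when out (it sinks as the stud is pushed). The stud is 201 mm from the hinge axis. The point turns with the wing: the wing lies along its y.
- arm1: Loose spectacle-arm blank, clear amber acetate, 142 mm long, 35 g or so: a straight bar 110 mm long, 16 mm wide and 10 mm thick (x from -65 to +45 mm), then an ear piece 14 mm wide bent 0.5 rad towards -y, reaching x = 77 mm, y = -25 mm. Origin on the underside 65 mm from the square end, where it is best gripped across its width. It may lie either face up. None when it is not there.
- arm2: Loose spectacle-arm blank, black acetate, 142 mm long, 35 g or so: a straight bar 110 mm long, 16 mm wide and 10 mm thick (x from -65 to +45 mm), then an ear piece 14 mm wide bent 0.5 rad towards -y, reaching x = 77 mm, y = -25 mm. Origin on the underside 65 mm from the square end, where it is best gripped across its width. It may lie either face up. None when it is not there.
- arm3: Loose spectacle-arm blank, blue acetate, 142 mm long, 35 g or so: a straight bar 110 mm long, 16 mm wide and 10 mm thick (x from -65 to +45 mm), then an ear piece 14 mm wide bent 0.5 rad towards -y, reaching x = 77 mm, y = -25 mm. Origin on the underside 65 mm from the square end, where it is best gripped across its width. It may lie either face up. None when it is not there.
- arm4: Loose spectacle-arm blank, red acetate, 142 mm long, 35 g or so: a straight bar 110 mm long, 16 mm wide and 10 mm thick (x from -65 to +45 mm), then an ear piece 14 mm wide bent 0.5 rad towards -y, reaching x = 77 mm, y = -25 mm. Origin on the underside 65 mm from the square end, where it is best gripped across its width. It may lie either face up. None when it is not there.
- tray: Wooden work tray fixed on the bench to the right of the box, 234 mm (x) by 184 mm (y), walls 7 mm thick and 30 mm high, grey-lined floor 7 mm thick; origin at the centre of its underside. It is empty at the start.
- paste_jar: Bystander: jar of polishing paste, 60 mm across, 62 mm high; origin under its centre.
- file: Bystander: hand file lying on the bench, 240 mm long; origin near its middle, on the bench.
- spectacles: Bystander: pair of finished black spectacles, folded, 135 mm wide, 43 mm high; origin under the middle of the front.
Mind the look-alikes: they are no part of the job. There is more than one size of the isolator_box; the job needs the middle-sized.

How it is judged:
By the outcome, as a careful person would: the job done as asked, in the order asked, and still so for the second after the job is handed in, with the robot touching nothing.
Of arm1, arm2, arm3, arm4 only 2 to 4 are there at a start; the rules pass over those that are not, and their reading is None.
At some moment in a run one of arm1, arm2, arm3, arm4 may be knocked a few centimetres aside while the robot is not near it.
Once in a run the grip may slacken for a moment while it holds something.
It also fails if it takes over 210 s, if anything falls off the work surface, if the arm or the gripper's body presses on something with over 40 N, if the wrist force passes 120 N, or if a joint passes its speed limit or range.

## Working session

There is one attempt and no reset: what is moved stays moved. The work goes in short steps, Python scripts to look and compute and a tool call to move; the robot and the scene stay as the last step left them, time stands still between calls to the robot, and variables do not carry over. Pictures are saved under pics/ and viewed, at most 14 in all, crops included, and the job is handed in when it is done.

Besides the shell and the picture viewer there is one more tool, called after "Call:" in YAML: its name, and indented under it one key for each argument. send_rows: Moves the arm, as the interface text tells. Its arguments: {"type":"object","properties":{"commands":{"type":"array","items":{"type":"object","properties":{"jaw":{"type":"number"},"x":{"type":"number"},"y":{"type":"number"},"z":{"type":"number"},"roll":{"type":"number"}}}},"squeeze":{"type":"number"}},"required":["commands"]}

```bash
mkdir -p pics; cat > h.py <<'E'
import numpy as np, cv2
from scipy.spatial.transform import Rotation as R
from bench import sense, viewer, ticket, r
def rot(q): return R.from_quat([q[1],q[2],q[3],q[0]]).as_matrix()
def cam(name):
    c=viewer.calibration(name); K=np.array(c["mtx"]); D=c.get("dist",c.get("distortion"))
    if "hand_eye" in c:
        s=sense(); T=np.eye(4); T[:3,:3]=rot(s["eef_rot"]); T[:3,3]=s["tcp_pos"]; T=T@np.array(c["hand_eye"])
        return K,T[:3,:3],T[:3,3]
    return K,rot(c["orientation"]),np.array(c["position"])
def ray(C,uv):
    K,M,p=C; d=np.linalg.inv(K)@[uv[0],uv[1],1]; return M@[d[0],-d[1],-d[2]]
def onz(C,uv,z):
    d=ray(C,uv); return C[2]+d*(z-C[2][2])/d[2]
def proj(C,P):
    K,M,p=C; q=M.T@(np.asarray(P)-p); u=K@[q[0]/-q[2],-q[1]/-q[2],1]; return u[:2]
def snap(name,fn=None):
    C=cam(name); im=viewer.capture(name)
    if fn: cv2.imwrite("pics/"+fn+".png",im[:,:,::-1])
    return C,im
E
python3 - <<'E'
from h import *
np.set_printoptions(precision=3,suppress=True)
for n in("scene","top","wrist"):
    print(n,viewer.calibration(n)); 
for n in("scene","top"): snap(n,n+"0")
print(sense())
E
```

```text
scene {'mtx': array([[395.597,   0.   , 278.113],
       [  0.   , 395.597, 201.379],
       [  0.   ,   0.   ,   1.   ]]), 'position': array([ 1.087, -0.394,  0.879]), 'orientation': array([0.824, 0.344, 0.163, 0.42 ])}
top {'mtx': array([[442.273,   0.   , 277.319],
       [  0.   , 442.273, 206.76 ],
       [  0.   ,   0.   ,   1.   ]]), 'position': array([0.272, 0.081, 1.532]), 'orientation': array([-0.697, -0.055,  0.063,  0.713])}
wrist {'mtx': array([[325.521,   0.   , 277.012],
       [  0.   , 325.521, 203.042],
       [  0.   ,   0.   ,   1.   ]]), 'hand_eye': array([[-0.001,  0.96 ,  0.28 ,  0.076],
       [ 1.   ,  0.   ,  0.   ,  0.001],
       [ 0.   ,  0.28 , -0.96 ,  0.019],
       [ 0.   ,  0.   ,  0.   ,  1.   ]])}
{'t': 0.1, 'qpos': array([ 1.234,  0.424,  1.631, -0.   ,  1.089, -0.019]), 'dq': array([ 0.001, -0.002, -0.   , -0.002,  0.001, -0.   ]), 'joint_torque': array([  0.   , -54.561, -27.433,   0.065,   0.019,  -0.   ]), 'tcp_pos': array([0.195, 0.593, 0.404]), 'eef_rot': array([-0.   ,  0.158,  0.987, -0.001]), 'force': array([-0.126, -0.047, -0.547]), 'wrist_torque': array([0.001, 0.019, 0.008]), 'gripper_force': 0.0, 'width': 0.0880720386928425}
```

View pics/top0.png

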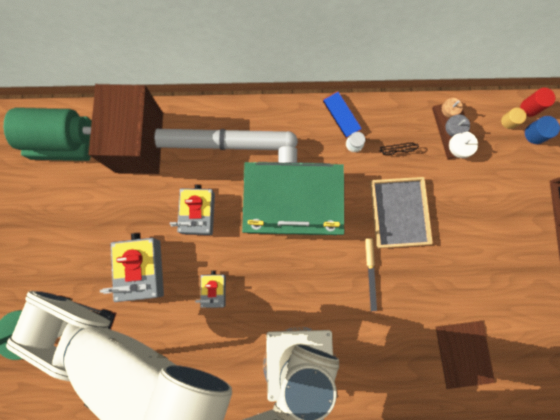

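View pics/scene0.png

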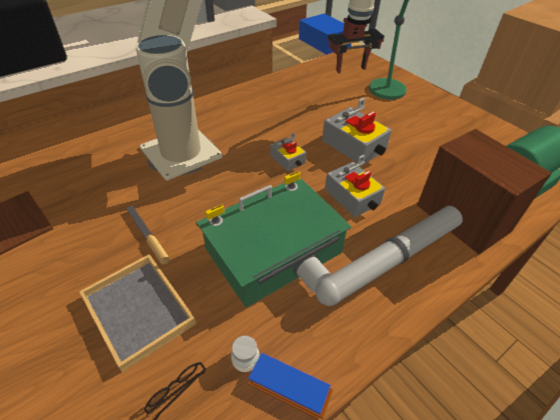

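Three isolators are visible. The middle-sized one is at top-view (195,210), the lid at (293,198) and the tray at (402,212). Next I'll get coarse positions.

```bash
python3 - <<'E'
from h import *
np.set_printoptions(precision=4,suppress=True)
C,im=snap("top"); hsv=cv2.cvtColor(im,cv2.COLOR_RGB2HSV)
def blobs(lo,hi,z,roi,nm,mn=15):
    m=cv2.inRange(hsv,lo,hi); k=np.zeros_like(m); a,b,c,d=roi; k[b:d,a:c]=m[b:d,a:c]
    n,l,st,ce=cv2.connectedComponentsWithStats(k)
    for i in range(1,n):
        if st[i,4]>=mn:
            pts=np.argwhere(l==i)[:,::-1].astype(np.float32); rc=cv2.minAreaRect(pts)
            bx=cv2.boxPoints(rc)
            print(nm,st[i],ce[i],onz(C,ce[i],z)[:2],"corners",np.array([onz(C,p,z)[:2] for p in bx]).round(3).tolist())
blobs((0,150,90),(8,255,255),.11,(170,170,225,240),"red")
blobs((20,150,90),(35,255,255),.07,(170,170,225,240),"yel")
blobs((20,120,90),(35,255,255),.145,(240,210,350,240),"stud")
blobs((60,60,30),(90,255,255),.11,(235,155,352,240),"lid",500)
blobs((12,60,150),(30,200,255),.03,(365,170,440,255),"tray",200)
E
```

```text
red [187 196  15  22 244] [194.873  206.8893] [0.5167 0.3309] corners [[0.553, 0.357], [0.552, 0.311], [0.483, 0.311], [0.484, 0.356]]
yel [181 191  29  24 349] [195.341  201.5931] [0.5416 0.3365] corners [[0.579, 0.385], [0.577, 0.291], [0.498, 0.291], [0.501, 0.384]]
stud [248 220  16   5  64] [255.2969 222.2344] [0.4573 0.1337] corners [[0.465, 0.157], [0.464, 0.109], [0.451, 0.109], [0.452, 0.157]]
stud [323 222  17   5  72] [331.3194 224.0694] [ 0.4462 -0.1066] corners [[0.453, -0.08], [0.452, -0.131], [0.439, -0.131], [0.441, -0.08]]
lid [ 243  163  101   72 6406] [293.3211 197.3233] [0.5415 0.0094] corners [[0.43, 0.177], [0.664, 0.17], [0.651, -0.163], [0.417, -0.148]]
tray [ 365  170   75   85 2257] [408.6486 208.6296] [ 0.5083 -0.3915] corners [[0.649, -0.248], [0.643, -0.508], [0.35, -0.483], [0.356, -0.232]]
```

Call:
send_rows:
  commands:
    - {"x": -0.032, "y": -0.0125}
    - {"x": -0.032, "y": -0.0125}
    - {"x": -0.032, "y": -0.0125}
    - {"x": -0.032, "y": -0.0125}
    - {"x": -0.032, "y": -0.0125}
    - {"x": -0.032, "y": -0.0125}
    - {"x": -0.032, "y": -0.0125}
    - {"x": -0.032, "y": -0.0125}
    - {"x": -0.032, "y": -0.0125}
    - {"x": -0.032, "y": -0.0125}
    - {"x": -0.032, "y": -0.0125}
    - {"x": -0.032, "y": -0.0125}

```text
invalid input at $.commands[0]: expected keys jaw, x, y, z, roll
```

Call:
send_rows:
  commands:
    - {"roll": 0.105}
    - {"roll": 0.105}
    - {"roll": 0.105}
    - {"roll": 0.105}
    - {"roll": 0.105}
    - {"roll": 0.105}
    - {"roll": 0.105}
    - {"roll": 0.105}
    - {"roll": 0.105}
    - {"roll": 0.105}
    - {"roll": 0.105}
    - {"roll": 0.105}

```text
invalid input at $.commands[0]: expected keys jaw, x, y, z, roll
```

```bash
cat >> h.py <<'E'
def phi():
    M=rot(sense()["eef_rot"]); return np.arctan2(M[1,0],M[0,0])
def go(x,y,z,ph=None):
    "TCP target; z is TCP height. prints tool shift (before roll) and roll"
    s=sense(); M=rot(s["eef_rot"]); d=M.T@(np.array([x,y,z])-s["tcp_pos"])
    rl=0 if ph is None else (phi()-ph+np.pi)%(2*np.pi)-np.pi
    print("shift",d.round(4),"roll",round(rl,4),"minrows",int(np.ceil(np.linalg.norm(d)/.041)),int(np.ceil(abs(rl)/.124)))
def st():
    s=sense(); print("t",round(s["t"],2),"tcp",s["tcp_pos"].round(4),"phi",round(phi(),4),"tilt",(rot(s["eef_rot"])[:,2]).round(4),"q",s["qpos"].round(2),"F",s["force"].round(1),"w",round(s["width"],4),"g",round(s["gripper_force"],1))
E
python3 - <<'E'
from h import *
st(); snap("wrist","w1")
E
```

```text
t 0.15 tcp [0.1952 0.5935 0.404 ] phi 2.8238 tilt [-4.0e-04 -1.2e-03 -1.0e+00] q [ 1.23  0.42  1.63 -0.    1.09 -0.02] F [ 0.8  0.2 -0.9] w 0.0877 g 0.0
```

View pics/w1.png

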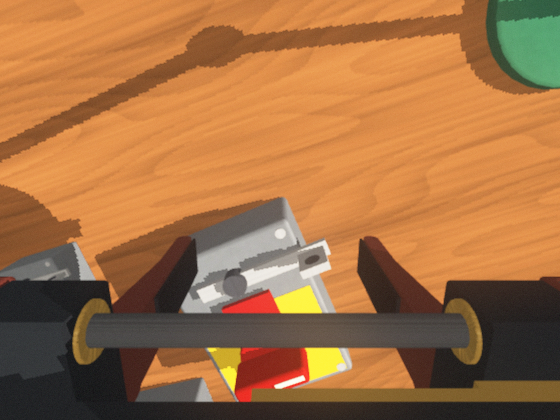

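The rows need every key. The wrist view hides the tool axis behind the gripper (below row 310), so targets should sit towards tool +x. I'll resend with full keys and stop short of the isolator.

Call:
send_rows:
  commands:
    - {"jaw": 0.06, "x": -0.034, "y": -0.018, "z": 0, "roll": 0}
    - {"jaw": 0.06, "x": -0.034, "y": -0.018, "z": 0, "roll": 0}
    - {"jaw": 0.06, "x": -0.034, "y": -0.018, "z": 0, "roll": 0}
    - {"jaw": 0.06, "x": -0.034, "y": -0.018, "z": 0, "roll": 0}
    - {"jaw": 0.06, "x": -0.034, "y": -0.018, "z": 0, "roll": 0}
    - {"jaw": 0.06, "x": -0.034, "y": -0.018, "z": 0, "roll": 0}
    - {"jaw": 0.06, "x": -0.034, "y": -0.018, "z": 0, "roll": 0}
    - {"jaw": 0.06, "x": -0.034, "y": -0.018, "z": 0, "roll": 0}
    - {"jaw": 0.06, "x": -0.034, "y": -0.018, "z": 0, "roll": 0}
    - {"jaw": 0.06, "x": -0.034, "y": -0.018, "z": 0, "roll": 0}
    - {"jaw": 0.06, "x": -0.034, "y": -0.018, "z": 0, "roll": 0}
    - {"jaw": 0.06, "x": -0.034, "y": -0.018, "z": 0, "roll": 0}

```text
t: 1.2
tcp_pos: [0.5164, 0.2594, 0.4047]
eef_rot: [-0.0, 0.158, 0.987, 0.0]
force: [0.3, 0.3, 1.0]
width: 0.0598
gripper_force: 0.0
```

Call:
send_rows:
  commands:
    - {"jaw": 0.06, "x": 0, "y": 0, "z": 0, "roll": 0.1045}
    - {"jaw": 0.06, "x": 0, "y": 0, "z": 0, "roll": 0.1045}
    - {"jaw": 0.06, "x": 0, "y": 0, "z": 0, "roll": 0.1045}
    - {"jaw": 0.06, "x": 0, "y": 0, "z": 0, "roll": 0.1045}
    - {"jaw": 0.06, "x": 0, "y": 0, "z": 0, "roll": 0.1045}
    - {"jaw": 0.06, "x": 0, "y": 0, "z": 0, "roll": 0.1045}
    - {"jaw": 0.06, "x": 0, "y": 0, "z": 0, "roll": 0.1045}
    - {"jaw": 0.06, "x": 0, "y": 0, "z": 0, "roll": 0.1045}
    - {"jaw": 0.06, "x": 0, "y": 0, "z": 0, "roll": 0.1045}
    - {"jaw": 0.06, "x": 0, "y": 0, "z": 0, "roll": 0.1045}
    - {"jaw": 0.06, "x": 0, "y": 0, "z": 0, "roll": 0.1045}
    - {"jaw": 0.06, "x": 0, "y": 0, "z": 0, "roll": 0.1045}

```text
t: 2.2
tcp_pos: [0.5153, 0.261, 0.4045]
eef_rot: [-0.0, 0.709, 0.705, -0.0]
force: [0.4, 0.6, 0.3]
width: 0.0603
gripper_force: 0.0
```

```bash
python3 - <<'E'
from h import *
st(); snap("wrist","w2")
E
```

```text
t 2.2 tcp [0.5153 0.261  0.4045] phi 1.5646 tilt [-4.e-04 -2.e-04 -1.e+00] q [ 0.45  0.35  1.74 -0.    1.05  0.45] F [0.4 0.6 0.3] w 0.0603 g 0.0
```

View pics/w2.png

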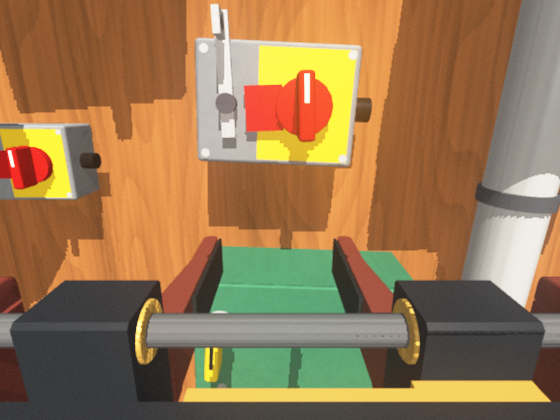

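The wrist view shows the middle isolator. Its top-face corners are about (199,42), (360,47), (353,165) and (197,162), with the bar at x≈307, the hasp pivot at (226,102) and the ear at (217,20).

```bash
python3 - <<'E'
from h import *
np.set_printoptions(precision=4,suppress=True)
C=cam("wrist")
P=np.array([onz(C,p,.07)[:2] for p in [(199,42),(360,47),(353,165),(197,162)]]); print(P)
print("sides",np.linalg.norm(P-np.roll(P,-1,0),axis=1))
o=P.mean(0); ex=(P[1]-P[0])+(P[2]-P[3]); yaw=np.arctan2(ex[1],ex[0]); ex/=np.linalg.norm(ex); ey=np.array([-ex[1],ex[0]])
print("o",o,"yaw",yaw,"handle",o+.025*ex,"pivot",o-.045*ex,"ear",o-.045*ex+.062*ey)
print("bartop ends",onz(C,(307,72),.112),onz(C,(307,139),.112),"pivot",onz(C,(226,102),.078),"ear",onz(C,(217,18),.104))
im=cv2.imread("pics/w2.png")[:,:,::-1]; hsv=cv2.cvtColor(im,cv2.COLOR_RGB2HSV)
m=cv2.inRange(hsv,(20,150,80),(35,255,255)); m[:30]=0;m[180:]=0;m[:,:240]=0
pts=np.argwhere(m>0)[:,::-1].astype(np.float32); bx=cv2.boxPoints(cv2.minAreaRect(pts)); print(bx, np.array([onz(C,p,.071)[:2] for p in bx]))
b=cv2.inRange(im,(150,0,0),(255,70,70)); print(cv2.imwrite("pics/c.png",cv2.resize(im[0:200,180:400,::-1],None,fx=3,fy=3)))
E
```

```text
[[0.4487 0.3952]
 [0.5908 0.3894]
 [0.5901 0.2842]
 [0.4383 0.2891]]
sides [0.1422 0.1052 0.152  0.1066]
o [0.517  0.3395] yaw -0.03646628928390172 handle [0.542  0.3386] pivot [0.472  0.3411] ear [0.4743 0.4031]
bartop ends [0.5405 0.3652 0.112 ] [0.5412 0.3136 0.112 ] pivot [0.4708 0.3443 0.078 ] ear [0.4713 0.4058 0.104 ]
[[254.6516 158.3167]
 [260.0068  45.8575]
 [354.7919  50.371 ]
 [349.4367 162.8303]] [[0.4945 0.2921]
 [0.5024 0.3913]
 [0.5861 0.3865]
 [0.5863 0.2865]]
True
```

View pics/c.png

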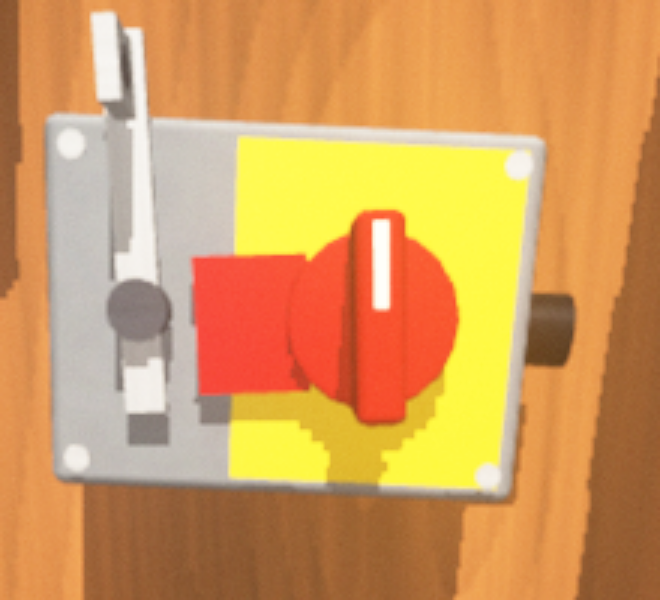

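```bash
python3 - <<'E'
from h import *
np.set_printoptions(precision=4,suppress=True)
C=cam("wrist")
for z in(.07,):
    P=np.array([onz(C,(180+a/3,b/3),z)[:2] for a,b in [(48,116),(544,137),(514,494),(58,478)]]); print(P)
    print("sides",np.linalg.norm(P-np.roll(P,-1,0),axis=1)); print(P.mean(0))
    S=np.array([onz(C,(180+a/3,b/3),z)[:2] for a,b in [(70,143),(519,164),(488,475),(76,458)]]); print(S,S.mean(0)); print("yaw",np.arctan2(*((S[1]-S[0])+(S[2]-S[3]))[::-1]),np.arctan2(*-((S[0]-S[3])+(S[1]-S[2]))*[1,-1]))
go(.541,.339,.40+0)
E
```

```text
[[0.4463 0.3979]
 [0.5919 0.3904]
 [0.5885 0.2846]
 [0.4407 0.2916]]
sides [0.1458 0.1059 0.1479 0.1064]
[0.5169 0.3411]
[[0.4522 0.3906]
 [0.5849 0.3832]
 [0.5798 0.2908]
 [0.447  0.298 ]] [0.516  0.3407]
yaw -0.0548173467319083 -0.0555549468899626
shift [0.0783 0.0247 0.0045] roll 0 minrows 3 0
```

Call:
send_rows:
  commands:
    - {"jaw": 0.045, "x": 0.0262, "y": 0.0087, "z": 0, "roll": 0}
    - {"jaw": 0.045, "x": 0.0262, "y": 0.0087, "z": 0, "roll": 0}
    - {"jaw": 0.045, "x": 0.0262, "y": 0.0087, "z": 0, "roll": 0}
    - {"jaw": 0.045, "x": 0, "y": 0, "z": 0.03, "roll": 0}
    - {"jaw": 0.045, "x": 0, "y": 0, "z": 0.03, "roll": 0}
    - {"jaw": 0.045, "x": 0, "y": 0, "z": 0.03, "roll": 0}
    - {"jaw": 0.045, "x": 0, "y": 0, "z": 0.027, "roll": 0}
    - {"jaw": 0.045, "x": 0, "y": 0, "z": 0.02, "roll": 0}
    - {"jaw": 0.0, "x": 0, "y": 0, "z": 0, "roll": 0}
    - {"jaw": 0.0, "x": 0, "y": 0, "z": 0, "roll": 0}
    - {"jaw": 0.0, "x": 0, "y": 0, "z": 0, "roll": 0}
    - {"jaw": 0.0, "x": 0, "y": 0, "z": 0, "roll": 0}
  squeeze: 20

```text
t: 3.25
tcp_pos: [0.5415, 0.3396, 0.2677]
eef_rot: [-0.0, 0.707, 0.707, -0.0]
force: [-0.5, 0.8, 0.4]
width: 0.0216
gripper_force: 0.0
```

Call:
send_rows:
  commands:
    - {"jaw": 0.0, "x": 0, "y": 0, "z": 0, "roll": -0.05}
    - {"jaw": 0.0, "x": 0, "y": 0, "z": 0, "roll": -0.05}

```text
t: 3.42
tcp_pos: [0.5403, 0.3396, 0.2677]
eef_rot: [-0.001, 0.67, 0.742, -0.001]
force: [-7.6, 2.5, 4.9]
width: 0.0139
gripper_force: 19.9
```

Call:
send_rows:
  commands:
    - {"jaw": 0.0, "x": 0, "y": 0, "z": 0, "roll": -0.11}
    - {"jaw": 0.0, "x": 0, "y": 0, "z": 0, "roll": -0.11}
    - {"jaw": 0.0, "x": 0, "y": 0, "z": 0, "roll": -0.11}
    - {"jaw": 0.0, "x": 0, "y": 0, "z": 0, "roll": -0.11}
    - {"jaw": 0.0, "x": 0, "y": 0, "z": 0, "roll": -0.11}
    - {"jaw": 0.0, "x": 0, "y": 0, "z": 0, "roll": -0.11}
    - {"jaw": 0.0, "x": 0, "y": 0, "z": 0, "roll": -0.11}
    - {"jaw": 0.0, "x": 0, "y": 0, "z": 0, "roll": -0.11}
    - {"jaw": 0.0, "x": 0, "y": 0, "z": 0, "roll": -0.11}
    - {"jaw": 0.0, "x": 0, "y": 0, "z": 0, "roll": -0.11}
    - {"jaw": 0.0, "x": 0, "y": 0, "z": 0, "roll": -0.11}
    - {"jaw": 0.0, "x": 0, "y": 0, "z": 0, "roll": -0.11}

```text
t: 4.42
tcp_pos: [0.5399, 0.3393, 0.2677]
eef_rot: [-0.002, 0.073, 0.997, -0.001]
force: [-9.2, -1.2, 5.5]
width: 0.0139
gripper_force: 19.9
```

Call:
send_rows:
  commands:
    - {"jaw": 0.0, "x": 0, "y": 0, "z": 0, "roll": -0.08}
    - {"jaw": 0.0, "x": 0, "y": 0, "z": 0, "roll": -0.06}
    - {"jaw": 0.0, "x": 0, "y": 0, "z": 0, "roll": -0.06}

```text
t: 4.67
tcp_pos: [0.5401, 0.3392, 0.2677]
eef_rot: [-0.002, -0.025, 1.0, -0.001]
force: [-5.9, -1.9, 3.3]
width: 0.0151
gripper_force: 21.5
```

```bash
python3 - <<'E'
from h import *
st(); print(sense()["wrist_torque"])
E
```

```text
t 4.67 tcp [0.5401 0.3392 0.2677] phi -3.0907 tilt [-0.0041 -0.0013 -1.    ] q [ 0.54  0.61  1.68  0.    0.86 -1.08] F [-5.9 -1.9  3.3] w 0.0151 g 21.5
[-0.2626797   1.01411381 -0.60152353]
```

Call:
send_rows:
  commands:
    - {"jaw": 0.04, "x": 0, "y": 0, "z": 0, "roll": 0}
    - {"jaw": 0.04, "x": 0, "y": 0, "z": 0, "roll": 0}
    - {"jaw": 0.04, "x": 0, "y": 0, "z": 0, "roll": 0}
    - {"jaw": 0.04, "x": 0, "y": 0, "z": -0.03, "roll": 0}
    - {"jaw": 0.04, "x": 0, "y": 0, "z": -0.04, "roll": 0}
    - {"jaw": 0.04, "x": 0, "y": 0, "z": 0, "roll": 0.12}
    - {"jaw": 0.04, "x": 0, "y": 0, "z": 0, "roll": 0.12}
    - {"jaw": 0.04, "x": 0, "y": 0, "z": 0, "roll": 0.12}
    - {"jaw": 0.04, "x": 0, "y": 0, "z": 0, "roll": 0.12}
    - {"jaw": 0.04, "x": 0, "y": 0, "z": 0, "roll": 0.12}
    - {"jaw": 0.04, "x": 0, "y": 0, "z": 0, "roll": 0.12}
    - {"jaw": 0.04, "x": 0, "y": 0, "z": 0, "roll": 0.12}

```text
t: 5.67
tcp_pos: [0.5417, 0.3396, 0.3378]
eef_rot: [0.0, 0.389, 0.921, 0.0]
force: [-0.7, 0.7, -0.5]
width: 0.0398
gripper_force: 0.0
```

Call:
send_rows:
  commands:
    - {"jaw": 0.04, "x": 0, "y": 0, "z": 0, "roll": 0.12}
    - {"jaw": 0.04, "x": 0, "y": 0, "z": 0, "roll": 0.12}
    - {"jaw": 0.04, "x": 0, "y": 0, "z": 0, "roll": 0.12}
    - {"jaw": 0.04, "x": 0, "y": 0, "z": 0, "roll": 0.12}
    - {"jaw": 0.04, "x": 0, "y": 0, "z": 0, "roll": 0.12}
    - {"jaw": 0.04, "x": 0, "y": 0, "z": 0, "roll": 0.12}
    - {"jaw": 0.04, "x": 0, "y": 0, "z": 0, "roll": 0.116}
    - {"jaw": 0.04, "x": 0, "y": 0, "z": 0, "roll": 0}

```text
t: 6.33
tcp_pos: [0.5417, 0.3396, 0.3378]
eef_rot: [0.0, 0.729, 0.685, 0.0]
force: [1.0, 0.7, -0.3]
width: 0.04
gripper_force: 0.0
```

```bash
python3 - <<'E'
from h import *
st(); go(.4745,.4050,.264,1.516)
E
```

```text
t 6.33 tcp [0.5417 0.3396 0.3378] phi 1.5091 tilt [ 5.e-04  2.e-04 -1.e+00] q [ 0.54  0.52  1.64 -0.    0.98  0.6 ] F [ 1.   0.7 -0.3] w 0.04 g 0.0
shift [ 0.0611 -0.0712  0.0738] roll -0.0069 minrows 3 1
```

Call:
send_rows:
  commands:
    - {"jaw": 0.035, "x": 0.0204, "y": -0.0237, "z": 0, "roll": 0}
    - {"jaw": 0.035, "x": 0.0204, "y": -0.0237, "z": 0, "roll": 0}
    - {"jaw": 0.035, "x": 0.0204, "y": -0.0237, "z": 0, "roll": 0}
    - {"jaw": 0.035, "x": 0, "y": 0, "z": 0.025, "roll": 0}
    - {"jaw": 0.035, "x": 0, "y": 0, "z": 0.025, "roll": 0}
    - {"jaw": 0.035, "x": 0, "y": 0, "z": 0.023, "roll": 0}
    - {"jaw": 0.0, "x": 0, "y": 0, "z": 0, "roll": 0}
    - {"jaw": 0.0, "x": 0, "y": 0, "z": 0, "roll": 0}
    - {"jaw": 0.0, "x": 0, "y": 0, "z": 0, "roll": 0}
    - {"jaw": 0.0, "x": 0, "y": 0, "z": 0, "roll": 0}
    - {"jaw": 0.0, "x": 0, "y": 0, "z": 0, "roll": 0}
  squeeze: 10

```text
t: 7.25
tcp_pos: [0.4733, 0.4051, 0.2659]
eef_rot: [-0.001, 0.727, 0.686, -0.0]
force: [-7.3, 5.0, 6.0]
width: 0.006
gripper_force: 10.0
```

Call:
send_rows:
  commands:
    - {"jaw": 0.0, "x": -0.0003, "y": -0.0062, "z": 0, "roll": -0.1}
    - {"jaw": 0.0, "x": -0.0003, "y": -0.0062, "z": 0, "roll": -0.1}
    - {"jaw": 0.0, "x": -0.0003, "y": -0.0062, "z": 0, "roll": -0.1}
    - {"jaw": 0.0, "x": -0.0003, "y": -0.0062, "z": 0, "roll": -0.1}
    - {"jaw": 0.0, "x": -0.0003, "y": -0.0062, "z": 0, "roll": -0.1}
    - {"jaw": 0.0, "x": -0.0003, "y": -0.0062, "z": 0, "roll": -0.1}
    - {"jaw": 0.0, "x": -0.0003, "y": -0.0062, "z": 0, "roll": -0.1}
    - {"jaw": 0.0, "x": -0.0003, "y": -0.0062, "z": 0, "roll": -0.1}
    - {"jaw": 0.0, "x": -0.0003, "y": -0.0062, "z": 0, "roll": -0.1}
    - {"jaw": 0.0, "x": -0.0003, "y": -0.0062, "z": 0, "roll": -0.1}
    - {"jaw": 0.0, "x": -0.0003, "y": -0.0062, "z": 0, "roll": -0.1}
    - {"jaw": 0.0, "x": -0.0003, "y": -0.0062, "z": 0, "roll": -0.1}

```text
t: 8.25
tcp_pos: [0.4129, 0.3689, 0.266]
eef_rot: [-0.001, 0.21, 0.978, 0.0]
force: [-6.9, 2.3, 4.1]
width: 0.0061
gripper_force: 10.0
```

Call:
send_rows:
  commands:
    - {"jaw": 0.0, "x": -0.0003, "y": -0.0062, "z": 0, "roll": -0.1}
    - {"jaw": 0.0, "x": -0.0003, "y": -0.0062, "z": 0, "roll": -0.1}
    - {"jaw": 0.0, "x": -0.0003, "y": -0.0062, "z": 0, "roll": -0.1}

```text
t: 8.5
tcp_pos: [0.4076, 0.3506, 0.266]
eef_rot: [-0.001, 0.062, 0.998, 0.0]
force: [-7.1, 0.4, 6.6]
width: 0.0058
gripper_force: 10.0
```

Call:
send_rows:
  commands:
    - {"jaw": 0.0, "x": -0.0003, "y": -0.0062, "z": 0, "roll": -0.09}
    - {"jaw": 0.0, "x": 0, "y": -0.001, "z": 0, "roll": 0}
    - {"jaw": 0.0, "x": 0, "y": -0.001, "z": 0, "roll": 0}

```text
t: 8.75
tcp_pos: [0.4074, 0.3442, 0.2663]
eef_rot: [-0.0, 0.02, 1.0, 0.003]
force: [-13.0, 18.8, 0.6]
width: 0.0059
gripper_force: 10.0
```

```bash
python3 - <<'E'
from h import *
st(); print(sense()["wrist_torque"])
E
```

```text
t 8.75 tcp [0.4074 0.3442 0.2663] phi 3.1019 tilt [-4.0e-04  5.4e-03 -1.0e+00] q [ 0.68  0.5   1.92  0.01  0.72 -0.86] F [-13.   18.8   0.6] w 0.0059 g 10.0
[ 3.16635113  2.39991091 -0.02680475]
```

Call:
send_rows:
  commands:
    - {"jaw": 0.03, "x": 0, "y": 0, "z": 0, "roll": 0}
    - {"jaw": 0.03, "x": 0, "y": 0, "z": 0, "roll": 0}
    - {"jaw": 0.03, "x": 0, "y": 0, "z": -0.02, "roll": 0}
    - {"jaw": 0.03, "x": 0, "y": 0, "z": -0.04, "roll": 0}
    - {"jaw": 0.03, "x": 0, "y": 0, "z": -0.04, "roll": 0}
    - {"jaw": 0.03, "x": 0, "y": 0, "z": -0.04, "roll": 0}

```text
t: 9.25
tcp_pos: [0.4083, 0.3421, 0.4069]
eef_rot: [0.0, 0.019, 1.0, -0.0]
force: [0.4, 0.8, -0.9]
width: 0.0299
gripper_force: 0.0
```

Call:
send_rows:
  commands:
    - {"jaw": 0.03, "x": -0.0156, "y": -0.0324, "z": 0, "roll": 0}
    - {"jaw": 0.03, "x": -0.0156, "y": -0.0324, "z": 0, "roll": 0}
    - {"jaw": 0.03, "x": -0.0156, "y": -0.0324, "z": 0, "roll": 0}
    - {"jaw": 0.03, "x": -0.0156, "y": -0.0324, "z": 0, "roll": 0}
    - {"jaw": 0.03, "x": -0.0156, "y": -0.0324, "z": 0, "roll": 0}
    - {"jaw": 0.03, "x": -0.0156, "y": -0.0324, "z": 0, "roll": 0}
    - {"jaw": 0.03, "x": -0.0156, "y": -0.0324, "z": 0, "roll": 0}
    - {"jaw": 0.03, "x": -0.0156, "y": -0.0324, "z": 0, "roll": 0}
    - {"jaw": 0.03, "x": -0.0156, "y": -0.0324, "z": 0, "roll": 0}
    - {"jaw": 0.03, "x": -0.0156, "y": -0.0324, "z": 0, "roll": 0}
    - {"jaw": 0.03, "x": 0, "y": 0, "z": 0, "roll": 0}

```text
t: 10.17
tcp_pos: [0.5539, 0.008, 0.4058]
eef_rot: [0.002, 0.021, 1.0, -0.001]
force: [-0.5, -0.3, -0.5]
width: 0.0302
gripper_force: 0.0
```

```bash
python3 - <<'E'
from h import *
st(); C,a=snap("wrist"); _,b=snap("top"); _,c=snap("scene")
o=np.zeros((600,800,3),np.uint8)
o[:420,:560]=a; o[420:600,:225]=cv2.resize(b[160:240,170:270],(225,180)); o[420:600,230:455]=cv2.resize(c[150:230,310:410],(225,180))
cv2.imwrite("pics/w3.png",o[:,:,::-1])
E
```

```text
t 10.17 tcp [0.5539 0.008  0.4058] phi 3.0998 tilt [ 0.0037 -0.0019 -1.    ] q [-0.01  0.32  1.79 -0.    1.03 -1.53] F [-0.5 -0.3 -0.5] w 0.0302 g 0.0
```

View pics/w3.png

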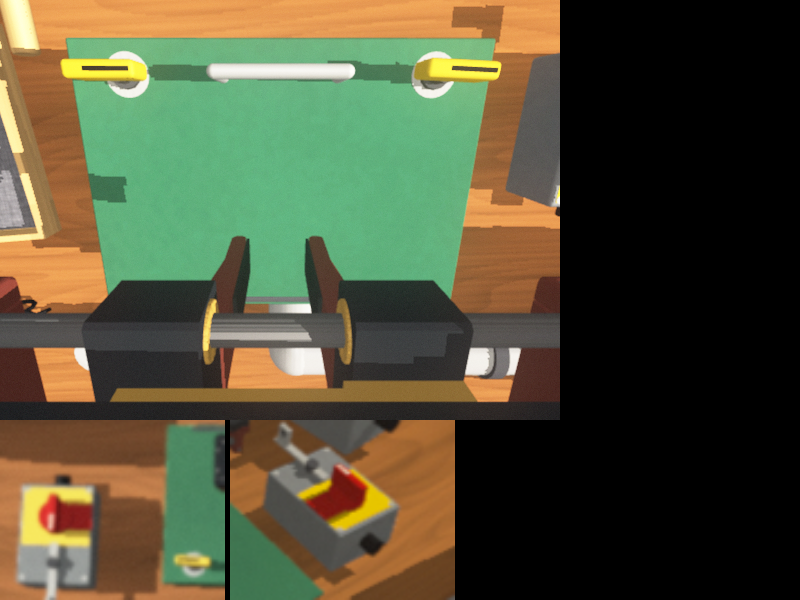

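The isolator is off with the hasp out. The lid handle bar spans (208..355, 71), and the stud wings lie at row 70 with the lid's front edge at row 38.

```bash
cat > m.py <<'E'
from h import *
np.set_printoptions(precision=4,suppress=True)
C=cam("wrist"); im=cv2.imread("pics/w3.png")[:420,:560,::-1]; hsv=cv2.cvtColor(im,cv2.COLOR_RGB2HSV)
W=[]
for a,b in((50,150),(412,510)):
    m=cv2.inRange(hsv,(22,180,150),(35,255,255)); m[:50]=0; m[85:]=0; m[:,:a]=0; m[:,b:]=0
    p=np.argwhere(m>0)[:,::-1]; u=(p.min(0)+p.max(0))/2; print(u,p.min(0),p.max(0)); W.append(onz(C,u,.150)[:2])
W=np.array(W); d=W[1]-W[0]; print("wings",W,np.linalg.norm(d),"yaw",np.arctan2(-d[0],d[1]))
print("bar",[onz(C,p,.150)[:2] for p in((208,71),(355,71),(281.5,71))])
print("front",[onz(C,p,.112)[:2] for p in((67,38.5),(495,38.5))])
E
python3 m.py
```

```text
[103.  69.] [61 59] [145  79]
[457.5  69.5] [415  58] [500  81]
wings [[ 0.4457 -0.0998]
 [ 0.4555  0.1387]] 0.23870444848780922 yaw -0.041023943985396695
bar [array([ 0.4498, -0.0293]), array([0.4537, 0.0697]), array([0.4517, 0.0202])]
front [array([ 0.4183, -0.1419]), array([0.4313, 0.1845])]
```

Call:
send_rows:
  commands:
    - {"jaw": 0.04, "x": 0.0342, "y": 0.0026, "z": 0, "roll": 0}
    - {"jaw": 0.04, "x": 0.0342, "y": 0.0026, "z": 0, "roll": 0}
    - {"jaw": 0.04, "x": 0.0342, "y": 0.0026, "z": 0, "roll": 0}
    - {"jaw": 0.04, "x": 0, "y": 0, "z": 0, "roll": 0.121}
    - {"jaw": 0.04, "x": 0, "y": 0, "z": 0, "roll": 0.121}
    - {"jaw": 0.04, "x": 0, "y": 0, "z": 0, "roll": 0.121}
    - {"jaw": 0.04, "x": 0, "y": 0, "z": 0, "roll": 0.121}
    - {"jaw": 0.04, "x": 0, "y": 0, "z": 0, "roll": 0.121}
    - {"jaw": 0.04, "x": 0, "y": 0, "z": 0, "roll": 0.121}
    - {"jaw": 0.04, "x": 0, "y": 0, "z": 0, "roll": 0.121}
    - {"jaw": 0.04, "x": 0, "y": 0, "z": 0, "roll": 0.121}
    - {"jaw": 0.04, "x": 0, "y": 0, "z": 0, "roll": 0.121}

```text
t: 11.32
tcp_pos: [0.449, 0.0259, 0.405]
eef_rot: [0.0, 0.536, 0.844, 0.0]
force: [0.3, 0.1, -0.3]
width: 0.0403
gripper_force: 0.0
```

Call:
send_rows:
  commands:
    - {"jaw": 0.04, "x": 0, "y": 0, "z": 0, "roll": 0.121}
    - {"jaw": 0.04, "x": 0, "y": 0, "z": 0, "roll": 0.121}
    - {"jaw": 0.04, "x": 0, "y": 0, "z": 0, "roll": 0.121}
    - {"jaw": 0.04, "x": 0, "y": 0, "z": 0, "roll": 0.119}
    - {"jaw": 0.04, "x": 0, "y": 0, "z": 0, "roll": 0}

```text
t: 11.73
tcp_pos: [0.449, 0.0258, 0.405]
eef_rot: [0.0, 0.721, 0.693, 0.0]
force: [0.1, 0.3, 0.1]
width: 0.0404
gripper_force: 0.0
```

```bash
python3 - <<'E'
from h import *
st(); go(.4517,.0202,.313,1.529)
a=np.radians(167.3)-np.linspace(0,1.72,21); p=.205*np.c_[np.cos(a),np.sin(a)]; d=np.diff(p,axis=0)
print(np.c_[d[:,0],-d[:,1]].round(4).tolist())
E
```

```text
t 11.73 tcp [0.449  0.0258 0.405 ] phi 1.5308 tilt [ 3.e-04  1.e-04 -1.e+00] q [0.03 0.16 2.   0.   0.98 0.07] F [0.1 0.3 0.1] w 0.0404 g 0.0
shift [-0.0055  0.0029  0.092 ] roll 0.0018 minrows 3 1
[[0.0046, -0.017], [0.0061, -0.0166], [0.0075, -0.016], [0.0088, -0.0153], [0.0101, -0.0145], [0.0113, -0.0135], [0.0124, -0.0125], [0.0134, -0.0114], [0.0144, -0.0102], [0.0152, -0.0089], [0.0159, -0.0076], [0.0165, -0.0062], [0.017, -0.0048], [0.0173, -0.0033], [0.0175, -0.0018], [0.0176, -0.0003], [0.0176, 0.0012], [0.0174, 0.0027], [0.0171, 0.0042], [0.0167, 0.0057]]
```

Call:
send_rows:
  commands:
    - {"jaw": 0.04, "x": -0.0055, "y": 0.0029, "z": 0.02, "roll": 0}
    - {"jaw": 0.04, "x": 0, "y": 0, "z": 0.024, "roll": 0}
    - {"jaw": 0.04, "x": 0, "y": 0, "z": 0.024, "roll": 0}
    - {"jaw": 0.04, "x": 0, "y": 0, "z": 0.024, "roll": 0}
    - {"jaw": 0.0, "x": 0, "y": 0, "z": 0, "roll": 0}
    - {"jaw": 0.0, "x": 0, "y": 0, "z": 0, "roll": 0}
    - {"jaw": 0.0, "x": 0, "y": 0, "z": 0, "roll": 0}
    - {"jaw": 0.0, "x": 0, "y": 0, "z": 0, "roll": 0}
    - {"jaw": 0.0, "x": 0, "y": 0, "z": 0, "roll": 0}
  squeeze: 20

```text
t: 12.48
tcp_pos: [0.4533, 0.0192, 0.3142]
eef_rot: [0.002, 0.72, 0.694, 0.002]
force: [12.9, -0.6, -7.0]
width: 0.0102
gripper_force: 6.2
```

Call:
send_rows:
  commands:
    - {"jaw": 0.0, "x": 0, "y": 0.0046, "z": -0.017, "roll": 0}
    - {"jaw": 0.0, "x": 0, "y": 0.0061, "z": -0.0166, "roll": 0}
    - {"jaw": 0.0, "x": 0, "y": 0.0075, "z": -0.016, "roll": 0}
    - {"jaw": 0.0, "x": 0, "y": 0.0088, "z": -0.0153, "roll": 0}
    - {"jaw": 0.0, "x": 0, "y": 0.0101, "z": -0.0145, "roll": 0}
    - {"jaw": 0.0, "x": 0, "y": 0.0113, "z": -0.0135, "roll": 0}

```text
t: 12.98
tcp_pos: [0.5, 0.0171, 0.4068]
eef_rot: [-0.001, 0.72, 0.694, -0.001]
force: [-4.5, 0.8, -2.8]
width: 0.0103
gripper_force: 2.0
```

Call:
send_rows:
  commands:
    - {"jaw": 0.0, "x": 0, "y": 0.0124, "z": -0.0125, "roll": 0}
    - {"jaw": 0.0, "x": 0, "y": 0.0134, "z": -0.0114, "roll": 0}
    - {"jaw": 0.0, "x": 0, "y": 0.0144, "z": -0.0102, "roll": 0}
    - {"jaw": 0.0, "x": 0, "y": 0.0152, "z": -0.0089, "roll": 0}
    - {"jaw": 0.0, "x": 0, "y": 0.0159, "z": -0.0076, "roll": 0}
    - {"jaw": 0.0, "x": 0, "y": 0.0165, "z": -0.0062, "roll": 0}
  squeeze: 25

```text
t: 13.48
tcp_pos: [0.5879, 0.0135, 0.4656]
eef_rot: [0.0, 0.72, 0.694, -0.0]
force: [-6.5, -2.2, 6.1]
width: 0.0095
gripper_force: 25.0
```

Call:
send_rows:
  commands:
    - {"jaw": 0.0, "x": 0, "y": 0.017, "z": -0.0048, "roll": 0}
    - {"jaw": 0.0, "x": 0, "y": 0.0173, "z": -0.0033, "roll": 0}
    - {"jaw": 0.0, "x": 0, "y": 0.0175, "z": -0.0018, "roll": 0}
    - {"jaw": 0.0, "x": 0, "y": 0.0176, "z": -0.0003, "roll": 0}
    - {"jaw": 0.0, "x": 0, "y": 0.0176, "z": 0.0012, "roll": 0}

```text
t: 13.9
tcp_pos: [0.6758, 0.0098, 0.4736]
eef_rot: [0.001, 0.72, 0.694, 0.0]
force: [-2.7, -4.6, -2.4]
width: 0.0092
gripper_force: 25.0
```

Call:
send_rows:
  commands:
    - {"jaw": 0.0, "x": 0, "y": 0.0174, "z": 0.0027, "roll": 0}
    - {"jaw": 0.0, "x": 0, "y": 0.0171, "z": 0.0042, "roll": 0}

```text
t: 14.07
tcp_pos: [0.7103, 0.0083, 0.4662]
eef_rot: [0.001, 0.72, 0.694, -0.0]
force: [-0.0, -3.1, 2.6]
width: 0.0094
gripper_force: 25.0
```

Call:
send_rows:
  commands:
    - {"jaw": 0.0, "x": 0, "y": 0.0147, "z": 0.0047, "roll": 0}
    - {"jaw": 0.0, "x": 0, "y": 0.002, "z": 0.0, "roll": 0}

```text
t: 14.23
tcp_pos: [0.726, 0.0078, 0.46]
eef_rot: [-0.002, 0.72, 0.694, -0.003]
force: [-17.2, -3.4, 8.1]
width: 0.0087
gripper_force: 25.0
```

```bash
python3 - <<'E'
from h import *
st(); snap("scene","s2")
E
```

```text
t 14.23 tcp [0.726  0.0078 0.46  ] phi 1.5328 tilt [-0.0076 -0.0012 -1.    ] q [-0.01  0.53  1.33 -0.    1.29  0.03] F [-17.2  -3.4   8.1] w 0.0087 g 25.0
```

View pics/s2.png

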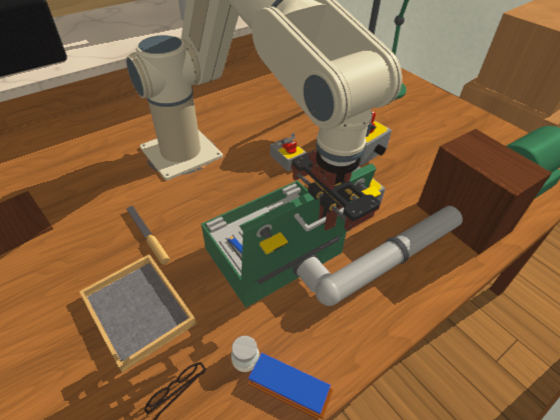

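Call:
send_rows:
  commands:
    - {"jaw": 0.026, "x": 0, "y": -0.002, "z": 0, "roll": 0}
    - {"jaw": 0.026, "x": 0, "y": 0, "z": 0, "roll": 0}
    - {"jaw": 0.026, "x": 0, "y": 0, "z": 0, "roll": 0}
    - {"jaw": 0.026, "x": 0, "y": 0, "z": -0.02, "roll": 0}
    - {"jaw": 0.026, "x": 0, "y": 0, "z": -0.03, "roll": 0}
    - {"jaw": 0.026, "x": 0, "y": 0, "z": -0.03, "roll": 0}
    - {"jaw": 0.026, "x": 0, "y": 0, "z": -0.03, "roll": 0}
    - {"jaw": 0.026, "x": 0, "y": 0, "z": -0.03, "roll": 0}
    - {"jaw": 0.08, "x": 0, "y": -0.037, "z": 0, "roll": 0}
    - {"jaw": 0.08, "x": 0, "y": -0.037, "z": 0, "roll": 0}
    - {"jaw": 0.08, "x": 0, "y": -0.037, "z": 0, "roll": 0}
    - {"jaw": 0.087, "x": 0, "y": -0.037, "z": 0, "roll": 0}

```text
t: 15.28
tcp_pos: [0.5749, 0.0144, 0.6002]
eef_rot: [0.0, 0.72, 0.694, 0.001]
force: [0.7, -0.2, 0.0]
width: 0.0491
gripper_force: 0.0
```

Call:
send_rows:
  commands:
    - {"jaw": 0.087, "x": 0, "y": 0, "z": 0, "roll": -0.121}
    - {"jaw": 0.087, "x": 0, "y": 0, "z": 0, "roll": -0.121}
    - {"jaw": 0.087, "x": 0, "y": 0, "z": 0, "roll": -0.121}
    - {"jaw": 0.087, "x": 0, "y": 0, "z": 0, "roll": -0.121}
    - {"jaw": 0.087, "x": 0, "y": 0, "z": 0, "roll": -0.121}
    - {"jaw": 0.087, "x": 0, "y": 0, "z": 0, "roll": -0.121}
    - {"jaw": 0.087, "x": 0, "y": 0, "z": 0, "roll": -0.121}
    - {"jaw": 0.087, "x": 0, "y": 0, "z": 0, "roll": -0.121}
    - {"jaw": 0.087, "x": 0, "y": 0, "z": 0, "roll": -0.121}
    - {"jaw": 0.087, "x": 0, "y": 0, "z": 0, "roll": -0.121}
    - {"jaw": 0.087, "x": 0, "y": 0, "z": 0, "roll": -0.121}
    - {"jaw": 0.087, "x": 0, "y": 0, "z": 0, "roll": -0.121}

```text
t: 16.28
tcp_pos: [0.5765, 0.0144, 0.6004]
eef_rot: [0.001, 0.075, 0.997, 0.0]
force: [0.3, -0.3, -0.6]
width: 0.0869
gripper_force: 0.0
```

Call:
send_rows:
  commands:
    - {"jaw": 0.087, "x": 0, "y": 0, "z": 0.03, "roll": -0.121}
    - {"jaw": 0.087, "x": 0, "y": 0, "z": 0.03, "roll": 0}
    - {"jaw": 0.087, "x": 0, "y": 0, "z": 0.03, "roll": 0}
    - {"jaw": 0.087, "x": 0, "y": 0, "z": 0.03, "roll": 0}
    - {"jaw": 0.087, "x": 0, "y": 0, "z": 0.03, "roll": 0}
    - {"jaw": 0.087, "x": 0, "y": 0, "z": 0, "roll": 0}

```text
t: 16.78
tcp_pos: [0.5749, 0.0144, 0.4447]
eef_rot: [-0.004, 0.018, 1.0, -0.0]
force: [-0.8, -1.0, -0.7]
width: 0.0873
gripper_force: 0.0
```

```bash
python3 - <<'E'
from h import *
st(); snap("wrist","w4")
E
```

```text
t 16.78 tcp [0.5749 0.0144 0.4447] phi 3.106 tilt [-8.6e-03  1.0e-04 -1.0e+00] q [ 0.    0.31  1.7   0.    1.14 -1.53] F [-0.8 -1.  -0.7] w 0.0873 g 0.0
```

View pics/w4.png

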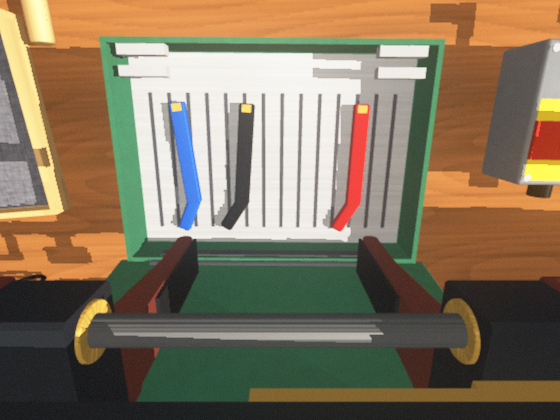

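Three blanks are there: blue (tip 178,105), black (247,107) and red (362,108). Their square ends face the robot and their ear pieces bend towards -y. There is no amber one.

```bash
cat >> h.py <<'E'
RNG={"blue":((108,120,60),(125,255,255)),"red":((0,160,60),(6,255,255)),"black":((0,0,0),(180,255,55))}
def blank(C,im,col,z,roi):
    "mask -> world top-face pts -> straight bar axis, grip point, yaw (x axis: square end->ear)"
    hsv=cv2.cvtColor(im,cv2.COLOR_RGB2HSV); m=cv2.inRange(hsv,*RNG[col]); k=np.zeros_like(m); a,b,c,d=roi; k[b:d,a:c]=m[b:d,a:c]
    k=cv2.morphologyEx(k,cv2.MORPH_OPEN,np.ones((3,3),np.uint8))
    n,l,s,ce=cv2.connectedComponentsWithStats(k); i=1+np.argmax(s[1:,4])
    p=np.argwhere(l==i)[:,::-1].astype(float); P=np.array([onz(C,q,z)[:2] for q in p])
    # long axis by PCA, straight part = the end with a thin line: try both ends, keep better
    c0=P.mean(0); u=np.linalg.svd(P-c0,full_matrices=False)[2][0]; t=(P-c0)@u; best=None
    for sg in(1,-1):
        ts=t*sg; lo=np.percentile(ts,.5); S=P[(ts<lo+.095)]
        cc=S.mean(0); v=np.linalg.svd(S-cc,full_matrices=False)[2][0]; v*=np.sign(v@(u*sg)); nrm=np.array([-v[1],v[0]])
        w=np.std((S-cc)@nrm)
        if best is None or w<best[0]: best=(w,cc,v,nrm,sg)
    w,cc,v,nrm,sg=best; a=(P-cc)@v; b=(P-cc)@nrm
    mid=a<a.min()+.10; lat=(np.percentile(b[mid],2)+np.percentile(b[mid],98))/2
    e0=np.percentile(a,.5); far=b[a>a.max()-.02].mean()-lat
    return dict(n=len(p),px=p.mean(0).round(0),len=round(a.max()-a.min(),4),wid=round(np.percentile(b[mid],98)-np.percentile(b[mid],2),4),bend=round(far,4),end=(cc+v*e0+nrm*lat).round(4),grip=(cc+v*(a.max()-.142+.065)+nrm*lat).round(4),yaw=round(np.arctan2(v[1],v[0]),4))
E
python3 - <<'E'
from h import *
C=cam("wrist"); im=cv2.imread("pics/w4.png")[:,:,::-1]
for c in RNG:
    print(c,blank(C,im,c,.072,(140,92,410,236)))
C=cam("top")
P=np.array([onz(C,p,.03)[:2] for p in [(373,180),(427,178),(433,245),(378,248)]]); print(P.round(3),P.mean(0),np.linalg.norm(P-np.roll(P,-1,0),axis=1))
E
```

```text
blue {'n': 1461, 'px': array([185., 169.]), 'len': np.float64(0.1316), 'wid': np.float64(0.0132), 'bend': np.float64(-0.0108), 'end': array([ 0.4976, -0.0883]), 'grip': array([ 0.5517, -0.0847]), 'yaw': np.float64(0.0658)}
red {'n': 1554, 'px': array([354., 170.]), 'len': np.float64(0.1307), 'wid': np.float64(0.0144), 'bend': np.float64(-0.0115), 'end': array([0.5069, 0.1065]), 'grip': array([0.5597, 0.1032]), 'yaw': np.float64(-0.0626)}Traceback (most recent call last):
  File "<stdin>", line 4, in <module>
  File "h.py", line 35, in blank
    n,l,s,ce=cv2.connectedComponentsWithStats(k); i=1+np.argmax(s[1:,4])
                                                      ~~~~~~~~~^^^^^^^^^
    return _wrapfunc(a, 'argmax', axis=axis, out=out, **kwds)
    return bound(*args, **kwds)
ValueError: attempt to get argmax of an empty sequence
```

```bash
sed -i 's/lo+.095/lo+.085/; s/a.min()+.10;/a.min()+.085;/' h.py; python3 - <<'E'
from h import *
C=cam("wrist"); im=cv2.imread("pics/w4.png")[:,:,::-1].copy(); print(im[150,230:256].tolist())
hsv=cv2.cvtColor(im,cv2.COLOR_RGB2HSV)
RNG["black"]=((0,0,0),(180,255,70))
for c in RNG:
    print(c,blank(C,im,c,.072,(140,92,410,236)))
C=cam("top")
P=np.array([onz(C,p,.03)[:2] for p in [(373,180),(427,178),(433,245),(378,248)]]); print(P.round(3),P.mean(0),np.linalg.norm(P-np.roll(P,-1,0),axis=1))
E
```

```text
[[172, 167, 163], [173, 171, 166], [177, 171, 166], [171, 166, 161], [169, 164, 159], [172, 169, 164], [146, 141, 137], [92, 89, 91], [77, 77, 79], [74, 72, 74], [80, 77, 76], [75, 72, 73], [74, 74, 72], [78, 76, 75], [74, 73, 70], [80, 78, 78], [79, 77, 76], [83, 80, 78], [80, 79, 77], [79, 78, 78], [83, 79, 79], [98, 94, 91], [202, 198, 189], [240, 237, 233], [240, 236, 231], [240, 237, 232]]
blue {'n': 1461, 'px': array([185., 169.]), 'len': np.float64(0.1316), 'wid': np.float64(0.0132), 'bend': np.float64(-0.0107), 'end': array([ 0.4976, -0.0883]), 'grip': array([ 0.5517, -0.0847]), 'yaw': np.float64(0.0655)}
red {'n': 1554, 'px': array([354., 170.]), 'len': np.float64(0.1307), 'wid': np.float64(0.0143), 'bend': np.float64(-0.0116), 'end': array([0.5069, 0.1065]), 'grip': array([0.5596, 0.1032]), 'yaw': np.float64(-0.0609)}
black {'n': 109, 'px': array([228., 222.]), 'len': np.float64(0.0151), 'wid': np.float64(0.0115), 'bend': np.float64(-0.0), 'end': array([ 0.6173, -0.0386]), 'grip': array([0.5733, 0.0055]), 'yaw': np.float64(-0.7868)}
[[ 0.612 -0.274]
 [ 0.615 -0.464]
 [ 0.381 -0.466]
 [ 0.375 -0.277]] [ 0.49593493 -0.3701954 ] [0.18942987 0.23405918 0.18836552 0.23687691]
```

```bash
sed -i 's/(180,255,55)/(180,80,105)/' h.py; python3 - <<'E'
from h import *
C=cam("wrist"); im=cv2.imread("pics/w4.png")[:,:,::-1].copy()
print(blank(C,im,"black",.072,(140,92,410,236)))
st(); go(.5517,-.0847,.246,3.207)
E
```

```text
{'n': 1609, 'px': array([241., 169.]), 'len': np.float64(0.1313), 'wid': np.float64(0.0146), 'bend': np.float64(-0.0121), 'end': array([ 0.5017, -0.0154]), 'grip': array([ 0.5549, -0.0215]), 'yaw': np.float64(-0.1148)}
t 16.83 tcp [0.5759 0.0144 0.4477] phi 3.106 tilt [-0.0052  0.     -1.    ] q [ 0.    0.31  1.7   0.    1.14 -1.53] F [-0.3 -0.2  1.2] w 0.0873 g 0.0
shift [ 0.0196 -0.0998  0.2019] roll -0.101 minrows 6 1
```

Call:
send_rows:
  commands:
    - {"jaw": 0.036, "x": 0.0065, "y": -0.0333, "z": 0, "roll": -0.1}
    - {"jaw": 0.036, "x": 0.0032, "y": -0.0333, "z": 0, "roll": 0}
    - {"jaw": 0.036, "x": 0.0032, "y": -0.0333, "z": 0, "roll": 0}
    - {"jaw": 0.036, "x": 0, "y": 0, "z": 0.03, "roll": 0}
    - {"jaw": 0.036, "x": 0, "y": 0, "z": 0.03, "roll": 0}
    - {"jaw": 0.036, "x": 0, "y": 0, "z": 0.03, "roll": 0}
    - {"jaw": 0.036, "x": 0, "y": 0, "z": 0.03, "roll": 0}
    - {"jaw": 0.036, "x": 0, "y": 0, "z": 0.03, "roll": 0}

```text
t: 17.5
tcp_pos: [0.5683, -0.0861, 0.3015]
eef_rot: [0.003, -0.032, 0.999, -0.0]
force: [0.5, -0.1, -0.7]
width: 0.0379
gripper_force: 0.0
```

```bash
python3 - <<'E'
from h import *
st(); go(.5517,-.0847,.246,3.207)
E
```

```text
t 17.5 tcp [ 0.5683 -0.0861  0.3015] phi -3.0776 tilt [ 5.1e-03 -8.0e-04 -1.0e+00] q [-0.17  0.49  1.81  0.    0.84 -1.81] F [ 0.5 -0.1 -0.7] w 0.0379 g 0.0
shift [0.0168 0.0025 0.0554] roll -0.0014 minrows 2 1
```

Call:
send_rows:
  commands:
    - {"jaw": 0.036, "x": 0.0168, "y": 0.002, "z": 0.0, "roll": 0}
    - {"jaw": 0.036, "x": 0, "y": 0, "z": 0.025, "roll": 0}
    - {"jaw": 0.036, "x": 0, "y": 0, "z": 0.02, "roll": 0}
    - {"jaw": 0.036, "x": 0, "y": 0, "z": 0.01, "roll": 0}
    - {"jaw": 0.0, "x": 0, "y": 0, "z": 0, "roll": 0}
    - {"jaw": 0.0, "x": 0, "y": 0, "z": 0, "roll": 0}
    - {"jaw": 0.0, "x": 0, "y": 0, "z": 0, "roll": 0}
    - {"jaw": 0.0, "x": 0, "y": 0, "z": 0, "roll": 0}
    - {"jaw": 0.0, "x": 0, "y": 0, "z": 0, "roll": 0}
  squeeze: 15

```text
t: 18.25
tcp_pos: [0.5507, -0.0848, 0.2462]
eef_rot: [0.001, -0.032, 0.999, -0.0]
force: [0.2, -0.6, 6.3]
width: 0.016
gripper_force: 15.0
```

```bash
python3 - <<'E'
from h import *
st(); 
c=np.array([.496,-.370]); s=sense()["tcp_pos"]
for sl in(.058,.013,-.032): print(c+[-.006,sl])
go(.490,-.312,s[2],3.1416)
E
```

```text
t 18.25 tcp [ 0.5507 -0.0848  0.2462] phi -3.0773 tilt [ 2.7e-03 -4.0e-04 -1.0e+00] q [-0.17  0.56  1.87  0.    0.71 -1.81] F [ 0.2 -0.6  6.3] w 0.016 g 15.0
[ 0.49  -0.312]
[ 0.49  -0.357]
[ 0.49  -0.402]
shift [ 7.520e-02 -2.228e-01 -1.000e-04] roll 0.0643 minrows 6 1
```

Call:
send_rows:
  commands:
    - {"jaw": 0.0, "x": 0, "y": 0, "z": -0.03, "roll": 0}
    - {"jaw": 0.0, "x": 0, "y": 0, "z": -0.03, "roll": 0}
    - {"jaw": 0.0, "x": 0, "y": 0, "z": -0.03, "roll": 0}
    - {"jaw": 0.0, "x": 0, "y": 0, "z": -0.03, "roll": 0}

```text
t: 18.58
tcp_pos: [0.5496, -0.0847, 0.3664]
eef_rot: [-0.0, -0.032, 0.999, 0.0]
force: [1.5, 0.0, -0.4]
width: 0.0158
gripper_force: 15.0
```

Call:
send_rows:
  commands:
    - {"jaw": 0.0, "x": 0.009, "y": -0.0347, "z": 0, "roll": 0}
    - {"jaw": 0.0, "x": 0.009, "y": -0.0347, "z": 0, "roll": 0}
    - {"jaw": 0.0, "x": 0.009, "y": -0.0347, "z": 0, "roll": 0}
    - {"jaw": 0.0, "x": 0.009, "y": -0.0347, "z": 0, "roll": 0}
    - {"jaw": 0.0, "x": 0.009, "y": -0.0347, "z": 0, "roll": 0}
    - {"jaw": 0.0, "x": 0.009, "y": -0.0347, "z": 0, "roll": 0}
    - {"jaw": 0.0, "x": 0.009, "y": -0.0347, "z": 0, "roll": 0}
    - {"jaw": 0.0, "x": 0.009, "y": -0.0347, "z": 0, "roll": 0}
    - {"jaw": 0.0, "x": 0.009, "y": -0.0347, "z": 0, "roll": 0.064}
    - {"jaw": 0.0, "x": 0, "y": 0, "z": 0, "roll": 0}

```text
t: 19.42
tcp_pos: [0.4878, -0.4068, 0.3654]
eef_rot: [0.001, 0.003, 1.0, -0.002]
force: [-0.2, -0.1, -0.3]
width: 0.016
gripper_force: 15.0
```

```bash
python3 - <<'E'
from h import *
st(); go(.490,-.402,.193,3.1416); C,im=snap("wrist","w5")
E
```

```text
t 19.42 tcp [ 0.4878 -0.4068  0.3654] phi 3.135 tilt [ 0.0013 -0.0031 -1.    ] q [-0.71  0.48  1.64 -0.    1.02 -2.28] F [-0.2 -0.1 -0.3] w 0.016 g 15.0
shift [-0.0019  0.0053  0.1724] roll -0.0066 minrows 5 1
```

View pics/w5.png

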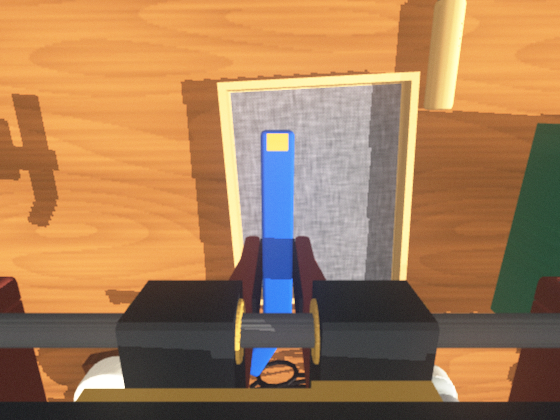

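The blue blank is held. The tray's near rim corners are at (218,85) and (419,73). Next I'll check the tray pose from these.

```bash
python3 - <<'E'
from h import *
C=cam("wrist")
A=onz(C,(218,85),.03)[:2];B=onz(C,(419,73),.03)[:2];print(A,B,np.linalg.norm(A-B))
d=(B-A)/np.linalg.norm(B-A); ex=np.array([d[1],-d[0]]); print("yaw",np.arctan2(ex[1],ex[0]),"centre",(A+B)/2+ex*.117)
E
```

```text
[ 0.39160549 -0.457488  ] [ 0.38222595 -0.27515192] 0.18257716451918157
yaw 0.05139563688200104 centre [ 0.50376122 -0.36030932]
```

Call:
send_rows:
  commands:
    - {"jaw": 0.0, "x": -0.01, "y": 0.008, "z": 0.02, "roll": -0.05}
    - {"jaw": 0.0, "x": 0, "y": 0, "z": 0.035, "roll": 0}
    - {"jaw": 0.0, "x": 0, "y": 0, "z": 0.035, "roll": 0}
    - {"jaw": 0.0, "x": 0, "y": 0, "z": 0.035, "roll": 0}
    - {"jaw": 0.0, "x": 0, "y": 0, "z": 0.025, "roll": 0}
    - {"jaw": 0.0, "x": 0, "y": 0, "z": 0.015, "roll": 0}
    - {"jaw": 0.0, "x": 0, "y": 0, "z": 0.007, "roll": 0}
    - {"jaw": 0.0, "x": 0, "y": 0, "z": 0, "roll": 0}

```text
t: 20.13
tcp_pos: [0.4993, -0.3926, 0.192]
eef_rot: [-0.001, -0.026, 1.0, 0.001]
force: [-0.4, 0.1, 0.3]
width: 0.0154
gripper_force: 15.0
```

Call:
send_rows:
  commands:
    - {"jaw": 0.036, "x": 0, "y": 0, "z": 0, "roll": 0}
    - {"jaw": 0.036, "x": 0, "y": 0, "z": 0, "roll": 0}
    - {"jaw": 0.036, "x": 0, "y": 0, "z": 0, "roll": 0}
    - {"jaw": 0.036, "x": 0, "y": 0, "z": -0.03, "roll": 0}
    - {"jaw": 0.036, "x": 0, "y": 0, "z": -0.04, "roll": 0}
    - {"jaw": 0.036, "x": 0, "y": 0, "z": -0.04, "roll": 0}
    - {"jaw": 0.036, "x": 0, "y": 0, "z": -0.04, "roll": 0}
    - {"jaw": 0.036, "x": 0, "y": 0, "z": -0.04, "roll": 0}

```text
t: 20.8
tcp_pos: [0.4989, -0.3934, 0.3859]
eef_rot: [0.001, -0.025, 1.0, -0.001]
force: [0.4, -0.9, -0.2]
width: 0.0359
gripper_force: 0.0
```

```bash
python3 - <<'E'
from h import *
st(); go(.575,.0144,.43,3.1)
E
```

```text
t 20.8 tcp [ 0.4989 -0.3934  0.3859] phi -3.0915 tilt [ 0.0012 -0.001  -1.    ] q [-0.69  0.46  1.62 -0.    1.06 -2.31] F [ 0.4 -0.9 -0.2] w 0.0359 g 0.0
shift [-0.0965  0.4035 -0.0445] roll 0.0917 minrows 11 1
```

Call:
send_rows:
  commands:
    - {"jaw": 0.08, "x": -0.0088, "y": 0.0367, "z": -0.004, "roll": 0}
    - {"jaw": 0.08, "x": -0.0088, "y": 0.0367, "z": -0.004, "roll": 0}
    - {"jaw": 0.08, "x": -0.0088, "y": 0.0367, "z": -0.004, "roll": 0}
    - {"jaw": 0.08, "x": -0.0088, "y": 0.0367, "z": -0.004, "roll": 0}
    - {"jaw": 0.08, "x": -0.0088, "y": 0.0367, "z": -0.004, "roll": 0}
    - {"jaw": 0.08, "x": -0.0088, "y": 0.0367, "z": -0.004, "roll": 0}
    - {"jaw": 0.08, "x": -0.0088, "y": 0.0367, "z": -0.004, "roll": 0}
    - {"jaw": 0.08, "x": -0.0088, "y": 0.0367, "z": -0.004, "roll": 0}
    - {"jaw": 0.08, "x": -0.0088, "y": 0.0367, "z": -0.004, "roll": 0}
    - {"jaw": 0.08, "x": -0.0088, "y": 0.0367, "z": -0.004, "roll": 0}
    - {"jaw": 0.087, "x": -0.0088, "y": 0.0367, "z": -0.004, "roll": 0.09}
    - {"jaw": 0.087, "x": 0, "y": 0, "z": 0, "roll": 0}

```text
t: 21.8
tcp_pos: [0.5763, 0.0195, 0.4289]
eef_rot: [0.002, 0.02, 1.0, 0.001]
force: [-0.3, 0.2, 0.2]
width: 0.0864
gripper_force: 0.0
```

Call:
send_rows:
  commands:
    - {"jaw": 0.087, "x": 0, "y": 0, "z": 0, "roll": 0}
    - {"jaw": 0.087, "x": 0, "y": 0, "z": 0, "roll": 0}

```text
t: 21.97
tcp_pos: [0.5753, 0.0142, 0.4273]
eef_rot: [0.0, 0.019, 1.0, -0.0]
force: [0.3, -0.1, -0.2]
width: 0.0872
gripper_force: 0.0
```

```bash
python3 - <<'E'
from h import *
st(); C,im=snap("wrist","w6")
for k in("black","red"):
    b=blank(C,im,k,.072,(140,80,410,236)); print(k,b); go(*b["grip"],.246,np.pi+b["yaw"])
E
```

```text
t 21.97 tcp [0.5753 0.0142 0.4273] phi 3.1037 tilt [ 8.e-04 -5.e-04 -1.e+00] q [ 0.    0.32  1.72 -0.    1.09 -1.53] F [ 0.3 -0.1 -0.2] w 0.0872 g 0.0
black {'n': 1783, 'px': array([240., 168.]), 'len': np.float64(0.1296), 'wid': np.float64(0.0146), 'bend': np.float64(-0.0119), 'end': array([ 0.4995, -0.0151]), 'grip': array([ 0.5512, -0.021 ]), 'yaw': np.float64(-0.1148)}
shift [ 0.0228 -0.0355  0.1811] roll 0.0755 minrows 5 1
red {'n': 1740, 'px': array([359., 169.]), 'len': np.float64(0.1316), 'wid': np.float64(0.0143), 'bend': np.float64(-0.0119), 'end': array([0.5045, 0.1056]), 'grip': array([0.5572, 0.1025]), 'yaw': np.float64(-0.0598)}
shift [0.0216 0.0882 0.1811] roll 0.0205 minrows 5 1
```

Call:
send_rows:
  commands:
    - {"jaw": 0.036, "x": 0.0114, "y": -0.0178, "z": 0, "roll": 0}
    - {"jaw": 0.036, "x": 0.0114, "y": -0.0178, "z": 0, "roll": 0.0755}
    - {"jaw": 0.036, "x": 0, "y": 0, "z": 0.03, "roll": 0}
    - {"jaw": 0.036, "x": 0, "y": 0, "z": 0.03, "roll": 0}
    - {"jaw": 0.036, "x": 0, "y": 0, "z": 0.03, "roll": 0}
    - {"jaw": 0.036, "x": 0, "y": 0, "z": 0.03, "roll": 0}
    - {"jaw": 0.036, "x": 0, "y": 0, "z": 0.03, "roll": 0}
    - {"jaw": 0.036, "x": 0, "y": 0, "z": 0.02, "roll": 0}
    - {"jaw": 0.036, "x": 0, "y": 0, "z": 0.011, "roll": 0}

```text
t: 22.77
tcp_pos: [0.5503, -0.0219, 0.2438]
eef_rot: [-0.002, 0.059, 0.998, -0.0]
force: [-31.5, -1.8, 148.6]
width: 0.0363
gripper_force: 77.8
```

Call:
send_rows:
  commands:
    - {"jaw": 0.0, "x": 0, "y": 0, "z": 0, "roll": 0}
    - {"jaw": 0.0, "x": 0, "y": 0, "z": 0, "roll": 0}
    - {"jaw": 0.0, "x": 0, "y": 0, "z": 0, "roll": 0}
    - {"jaw": 0.0, "x": 0, "y": 0, "z": 0, "roll": 0}
    - {"jaw": 0.0, "x": 0, "y": 0, "z": 0, "roll": 0}

```text
t: 23.18
tcp_pos: [0.5515, -0.0207, 0.2463]
eef_rot: [0.0, 0.058, 0.998, -0.0]
force: [-0.1, -0.5, 2.1]
width: 0.0156
gripper_force: 15.0
```

Call:
send_rows:
  commands:
    - {"jaw": 0.0, "x": 0, "y": 0, "z": -0.03, "roll": 0}
    - {"jaw": 0.0, "x": 0, "y": 0, "z": -0.03, "roll": 0}
    - {"jaw": 0.0, "x": 0, "y": 0, "z": -0.03, "roll": 0}
    - {"jaw": 0.0, "x": 0, "y": 0, "z": -0.03, "roll": 0}
    - {"jaw": 0.0, "x": 0, "y": 0, "z": 0, "roll": 0}

```text
t: 23.6
tcp_pos: [0.553, -0.0204, 0.3717]
eef_rot: [0.005, 0.058, 0.998, -0.0]
force: [1.4, 0.1, 0.5]
width: 0.0158
gripper_force: 15.0
```

```bash
python3 - <<'E'
from h import *
st(); go(.4975,-.350,sense()["tcp_pos"][2],3.19)
E
```

```text
t 23.6 tcp [ 0.553  -0.0204  0.3717] phi 3.0264 tilt [ 9.6e-03 -6.0e-04 -1.0e+00] q [-0.06  0.36  1.82  0.    0.95 -1.51] F [1.4 0.1 0.5] w 0.0158 g 15.0
shift [ 0.0173 -0.3338 -0.0004] roll -0.1636 minrows 9 2
```

That descent touched the catch plate, and the reading spiked to 148.6 N, over the 120 N limit. I'll make the later descents higher and slower, and I'll report the spike.

Call:
send_rows:
  commands:
    - {"jaw": 0.0, "x": 0.0017, "y": -0.0334, "z": 0, "roll": 0}
    - {"jaw": 0.0, "x": 0.0017, "y": -0.0334, "z": 0, "roll": 0}
    - {"jaw": 0.0, "x": 0.0017, "y": -0.0334, "z": 0, "roll": 0}
    - {"jaw": 0.0, "x": 0.0017, "y": -0.0334, "z": 0, "roll": 0}
    - {"jaw": 0.0, "x": 0.0017, "y": -0.0334, "z": 0, "roll": 0}
    - {"jaw": 0.0, "x": 0.0017, "y": -0.0334, "z": 0, "roll": 0}
    - {"jaw": 0.0, "x": 0.0017, "y": -0.0334, "z": 0, "roll": 0}
    - {"jaw": 0.0, "x": 0.0017, "y": -0.0334, "z": 0, "roll": 0}
    - {"jaw": 0.0, "x": 0.0017, "y": -0.0334, "z": 0, "roll": 0}
    - {"jaw": 0.0, "x": 0.0017, "y": -0.0334, "z": 0, "roll": -0.08}
    - {"jaw": 0.0, "x": 0, "y": 0, "z": 0, "roll": -0.08}
    - {"jaw": 0.0, "x": 0, "y": 0, "z": 0, "roll": 0}

```text
t: 24.6
tcp_pos: [0.4953, -0.3517, 0.3652]
eef_rot: [-0.0, -0.022, 1.0, 0.0]
force: [-0.5, -0.3, -0.5]
width: 0.0154
gripper_force: 15.0
```

Call:
send_rows:
  commands:
    - {"jaw": 0.0, "x": 0, "y": 0, "z": 0, "roll": 0}

```text
t: 24.68
tcp_pos: [0.4957, -0.35, 0.3652]
eef_rot: [-0.0, -0.021, 1.0, 0.0]
force: [-0.1, -0.7, -0.1]
width: 0.0159
gripper_force: 15.0
```

```bash
python3 - <<'E'
from h import *
st(); go(.499,-.350,.194,3.19)
C,im=snap("wrist"); print(blank(C,im,"blue",.017,(100,60,270,310)))
E
```

```text
t 24.68 tcp [ 0.4957 -0.35    0.3652] phi -3.1 tilt [-8.e-04  8.e-04 -1.e+00] q [-0.63  0.44  1.7   0.    1.   -2.25] F [-0.1 -0.7 -0.1] w 0.0159 g 15.0
shift [-0.0035 -0.0003  0.1712] roll -0.0068 minrows 5 1
{'n': 1526, 'px': array([233., 190.]), 'len': np.float64(0.1292), 'wid': np.float64(0.0129), 'bend': np.float64(-0.0115), 'end': array([ 0.4437, -0.3959]), 'grip': array([ 0.4958, -0.3932]), 'yaw': np.float64(0.0514)}
```

Blue lies flat where expected, at (.496,-.393). Next I'll lower black gently.

Call:
send_rows:
  commands:
    - {"jaw": 0.0, "x": -0.0035, "y": 0, "z": 0.03, "roll": 0}
    - {"jaw": 0.0, "x": 0, "y": 0, "z": 0.03, "roll": 0}
    - {"jaw": 0.0, "x": 0, "y": 0, "z": 0.03, "roll": 0}
    - {"jaw": 0.0, "x": 0, "y": 0, "z": 0.025, "roll": 0}
    - {"jaw": 0.0, "x": 0, "y": 0, "z": 0.02, "roll": 0}
    - {"jaw": 0.0, "x": 0, "y": 0, "z": 0.015, "roll": 0}
    - {"jaw": 0.0, "x": 0, "y": 0, "z": 0.01, "roll": 0}
    - {"jaw": 0.0, "x": 0, "y": 0, "z": 0.006, "roll": 0}
    - {"jaw": 0.0, "x": 0, "y": 0, "z": 0.004, "roll": 0}
    - {"jaw": 0.0, "x": 0, "y": 0, "z": 0, "roll": 0}
    - {"jaw": 0.0, "x": 0, "y": 0, "z": 0, "roll": 0}

```text
t: 25.65
tcp_pos: [0.4999, -0.3499, 0.1964]
eef_rot: [0.0, -0.022, 1.0, -0.0]
force: [0.1, -0.2, -1.2]
width: 0.0155
gripper_force: 15.0
```

Call:
send_rows:
  commands:
    - {"jaw": 0.03, "x": 0, "y": 0, "z": 0, "roll": 0}
    - {"jaw": 0.03, "x": 0, "y": 0, "z": 0, "roll": 0}
    - {"jaw": 0.03, "x": 0, "y": 0, "z": 0, "roll": 0}
    - {"jaw": 0.03, "x": 0, "y": 0, "z": -0.03, "roll": 0}
    - {"jaw": 0.03, "x": 0, "y": 0, "z": -0.04, "roll": 0}
    - {"jaw": 0.03, "x": 0, "y": 0, "z": -0.04, "roll": 0}
    - {"jaw": 0.03, "x": 0, "y": 0, "z": -0.04, "roll": 0}
    - {"jaw": 0.03, "x": 0, "y": 0, "z": -0.04, "roll": 0}

```text
t: 26.32
tcp_pos: [0.4992, -0.3497, 0.388]
eef_rot: [0.0, -0.022, 1.0, -0.0]
force: [1.1, -0.5, 0.7]
width: 0.0301
gripper_force: 0.0
```

```bash
python3 - <<'E'
from h import *
st(); go(.575,.0144,.43,3.1)
E
```

```text
t 26.32 tcp [ 0.4992 -0.3497  0.388 ] phi -3.0971 tilt [ 2.e-04 -1.e-04 -1.e+00] q [-0.63  0.42  1.68  0.    1.04 -2.25] F [ 1.1 -0.5  0.7] w 0.0301 g 0.0
shift [-0.092   0.3604 -0.042 ] roll 0.0861 minrows 10 1
```

Call:
send_rows:
  commands:
    - {"jaw": 0.08, "x": -0.0084, "y": 0.0328, "z": -0.0038, "roll": 0}
    - {"jaw": 0.08, "x": -0.0084, "y": 0.0328, "z": -0.0038, "roll": 0}
    - {"jaw": 0.08, "x": -0.0084, "y": 0.0328, "z": -0.0038, "roll": 0}
    - {"jaw": 0.08, "x": -0.0084, "y": 0.0328, "z": -0.0038, "roll": 0}
    - {"jaw": 0.08, "x": -0.0084, "y": 0.0328, "z": -0.0038, "roll": 0}
    - {"jaw": 0.08, "x": -0.0084, "y": 0.0328, "z": -0.0038, "roll": 0}
    - {"jaw": 0.08, "x": -0.0084, "y": 0.0328, "z": -0.0038, "roll": 0}
    - {"jaw": 0.08, "x": -0.0084, "y": 0.0328, "z": -0.0038, "roll": 0}
    - {"jaw": 0.08, "x": -0.0084, "y": 0.0328, "z": -0.0038, "roll": 0}
    - {"jaw": 0.08, "x": -0.0084, "y": 0.0328, "z": -0.0038, "roll": 0}
    - {"jaw": 0.087, "x": -0.0084, "y": 0.0328, "z": -0.0038, "roll": 0.086}
    - {"jaw": 0.087, "x": 0, "y": 0, "z": 0, "roll": 0}

```text
t: 27.32
tcp_pos: [0.5766, 0.0191, 0.4289]
eef_rot: [0.001, 0.021, 1.0, 0.001]
force: [-0.0, -0.7, -0.1]
width: 0.0865
gripper_force: 0.0
```

Call:
send_rows:
  commands:
    - {"jaw": 0.087, "x": 0, "y": 0, "z": 0, "roll": 0}
    - {"jaw": 0.087, "x": 0, "y": 0, "z": 0, "roll": 0}

```text
t: 27.48
tcp_pos: [0.5755, 0.0145, 0.4276]
eef_rot: [-0.0, 0.02, 1.0, -0.0]
force: [-0.3, -0.1, -0.3]
width: 0.0871
gripper_force: 0.0
```

```bash
python3 - <<'E'
from h import *
st(); C,im=snap("wrist","w7")
for k in("red",):
    b=blank(C,im,k,.072,(140,80,410,236)); print(k,b); go(*b["grip"],.248,np.pi+b["yaw"])
E
```

```text
t 27.48 tcp [0.5755 0.0145 0.4276] phi 3.1019 tilt [-0.e+00 -4.e-04 -1.e+00] q [ 0.    0.33  1.72 -0.    1.1  -1.53] F [-0.3 -0.1 -0.3] w 0.0871 g 0.0
red {'n': 1735, 'px': array([358., 169.]), 'len': np.float64(0.1296), 'wid': np.float64(0.0144), 'bend': np.float64(-0.0115), 'end': array([0.5046, 0.1057]), 'grip': array([0.5562, 0.1025]), 'yaw': np.float64(-0.0614)}
shift [0.0228 0.0878 0.1795] roll 0.0205 minrows 5 1
```

View pics/w7.png

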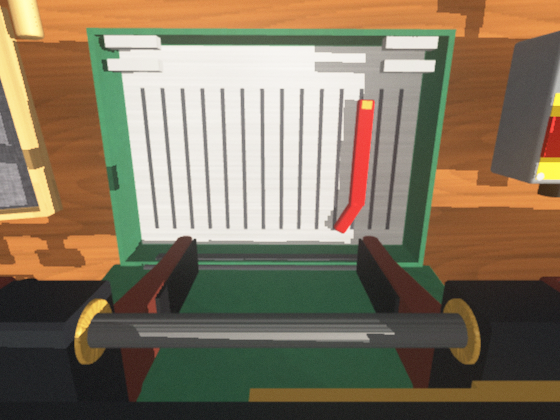

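Only red remains, centred near (358,169). I'll descend slowly to z=.249.

Call:
send_rows:
  commands:
    - {"jaw": 0.036, "x": 0.0076, "y": 0.0293, "z": 0, "roll": 0}
    - {"jaw": 0.036, "x": 0.0076, "y": 0.0293, "z": 0, "roll": 0}
    - {"jaw": 0.036, "x": 0.0076, "y": 0.0292, "z": 0, "roll": 0.02}
    - {"jaw": 0.036, "x": 0, "y": 0, "z": 0.03, "roll": 0}
    - {"jaw": 0.036, "x": 0, "y": 0, "z": 0.03, "roll": 0}
    - {"jaw": 0.036, "x": 0, "y": 0, "z": 0.03, "roll": 0}
    - {"jaw": 0.036, "x": 0, "y": 0, "z": 0.025, "roll": 0}
    - {"jaw": 0.036, "x": 0, "y": 0, "z": 0.02, "roll": 0}
    - {"jaw": 0.036, "x": 0, "y": 0, "z": 0.015, "roll": 0}
    - {"jaw": 0.036, "x": 0, "y": 0, "z": 0.01, "roll": 0}
    - {"jaw": 0.036, "x": 0, "y": 0, "z": 0.006, "roll": 0}
    - {"jaw": 0.036, "x": 0, "y": 0, "z": 0.004, "roll": 0}

```text
t: 28.53
tcp_pos: [0.5567, 0.1025, 0.2571]
eef_rot: [-0.0, 0.031, 1.0, -0.0]
force: [0.1, -0.4, -0.1]
width: 0.0359
gripper_force: 0.0
```

```bash
python3 - <<'E'
from h import *
st(); go(.5562,.1025,.248,3.080)
E
```

```text
t 28.53 tcp [0.5567 0.1025 0.2571] phi 3.0793 tilt [-5.e-04 -1.e-04 -1.e+00] q [ 0.16  0.55  1.85 -0.    0.75 -1.35] F [ 0.1 -0.4 -0.1] w 0.0359 g 0.0
shift [ 0.0005 -0.      0.0091] roll -0.0007 minrows 1 1
```

Call:
send_rows:
  commands:
    - {"jaw": 0.036, "x": 0, "y": 0, "z": 0.004, "roll": 0}
    - {"jaw": 0.036, "x": 0, "y": 0, "z": 0.004, "roll": 0}
    - {"jaw": 0.036, "x": 0, "y": 0, "z": 0.001, "roll": 0}
    - {"jaw": 0.036, "x": 0, "y": 0, "z": 0, "roll": 0}
    - {"jaw": 0.0, "x": 0, "y": 0, "z": 0, "roll": 0}
    - {"jaw": 0.0, "x": 0, "y": 0, "z": 0, "roll": 0}
    - {"jaw": 0.0, "x": 0, "y": 0, "z": 0, "roll": 0}
    - {"jaw": 0.0, "x": 0, "y": 0, "z": 0, "roll": 0}
    - {"jaw": 0.0, "x": 0, "y": 0, "z": 0, "roll": 0}

```text
t: 29.28
tcp_pos: [0.5567, 0.1034, 0.2489]
eef_rot: [0.0, 0.031, 1.0, 0.0]
force: [-0.4, 0.5, 3.2]
width: 0.016
gripper_force: 15.0
```

Call:
send_rows:
  commands:
    - {"jaw": 0.0, "x": 0, "y": 0, "z": -0.03, "roll": 0}
    - {"jaw": 0.0, "x": 0, "y": 0, "z": -0.03, "roll": 0}
    - {"jaw": 0.0, "x": 0, "y": 0, "z": -0.03, "roll": 0}
    - {"jaw": 0.0, "x": 0, "y": 0, "z": -0.03, "roll": 0}
    - {"jaw": 0.0, "x": 0, "y": 0, "z": 0, "roll": 0}

```text
t: 29.7
tcp_pos: [0.5582, 0.1036, 0.3743]
eef_rot: [0.005, 0.031, 1.0, 0.001]
force: [1.2, -0.3, 0.5]
width: 0.0157
gripper_force: 15.0
```

```bash
python3 - <<'E'
from h import *
st(); go(.501,-.3095,sense()["tcp_pos"][2],3.19)
E
```

```text
t 29.7 tcp [0.5582 0.1036 0.3743] phi 3.0803 tilt [ 0.0092  0.0015 -1.    ] q [ 0.16  0.38  1.79 -0.    0.97 -1.35] F [ 1.2 -0.3  0.5] w 0.0157 g 15.0
shift [ 0.0318 -0.4159 -0.0011] roll -0.1097 minrows 11 1
```

Call:
send_rows:
  commands:
    - {"jaw": 0.0, "x": 0.0027, "y": -0.0347, "z": 0, "roll": 0}
    - {"jaw": 0.0, "x": 0.0027, "y": -0.0347, "z": 0, "roll": 0}
    - {"jaw": 0.0, "x": 0.0027, "y": -0.0347, "z": 0, "roll": 0}
    - {"jaw": 0.0, "x": 0.0027, "y": -0.0347, "z": 0, "roll": 0}
    - {"jaw": 0.0, "x": 0.0027, "y": -0.0347, "z": 0, "roll": 0}
    - {"jaw": 0.0, "x": 0.0027, "y": -0.0347, "z": 0, "roll": 0}
    - {"jaw": 0.0, "x": 0.0027, "y": -0.0347, "z": 0, "roll": 0}
    - {"jaw": 0.0, "x": 0.0027, "y": -0.0347, "z": 0, "roll": 0}
    - {"jaw": 0.0, "x": 0.0027, "y": -0.0347, "z": 0, "roll": 0}
    - {"jaw": 0.0, "x": 0.0027, "y": -0.0347, "z": 0, "roll": 0}
    - {"jaw": 0.0, "x": 0.0027, "y": -0.0347, "z": 0, "roll": 0}
    - {"jaw": 0.0, "x": 0.0027, "y": -0.0347, "z": 0, "roll": -0.11}

```text
t: 30.7
tcp_pos: [0.498, -0.3118, 0.368]
eef_rot: [-0.0, -0.024, 1.0, 0.0]
force: [-0.0, -0.7, -0.2]
width: 0.0157
gripper_force: 15.0
```

Call:
send_rows:
  commands:
    - {"jaw": 0.0, "x": 0, "y": 0, "z": 0, "roll": 0}
    - {"jaw": 0.0, "x": 0, "y": 0, "z": 0, "roll": 0}

```text
t: 30.87
tcp_pos: [0.4981, -0.3117, 0.3678]
eef_rot: [-0.0, -0.022, 1.0, 0.0]
force: [0.5, -0.1, -0.7]
width: 0.0158
gripper_force: 15.0
```

```bash
python3 - <<'E'
from h import *
st(); go(.501,-.3095,.195,3.19)
C,im=snap("wrist"); print(blank(C,im,"black",.017,(210,80,255,250)),blank(C,im,"blue",.017,(100,60,240,310)))
for p in ((.49,-.35,.017),(.49,-.393,.017)): print(proj(C,p))
E
```

```text
t 30.87 tcp [ 0.4981 -0.3117  0.3678] phi -3.0968 tilt [-6.e-04  5.e-04 -1.e+00] q [-0.58  0.41  1.74  0.    0.99 -2.2 ] F [ 0.5 -0.1 -0.7] w 0.0158 g 15.0
shift [-0.0031  0.0019  0.1728] roll -0.0036 minrows 5 1
{'n': 2066, 'px': array([238., 190.]), 'len': np.float64(0.1345), 'wid': np.float64(0.0167), 'bend': np.float64(-0.0117), 'end': array([ 0.4395, -0.3523]), 'grip': array([ 0.496, -0.35 ]), 'yaw': np.float64(0.0411)} {'n': 1634, 'px': array([197., 186.]), 'len': np.float64(0.1303), 'wid': np.float64(0.0133), 'bend': np.float64(-0.0105), 'end': array([ 0.4433, -0.3956]), 'grip': array([ 0.4965, -0.3929]), 'yaw': np.float64(0.0514)}
[239.62304761 175.20512398]
[197.97598272 173.39657215]
```

Call:
send_rows:
  commands:
    - {"jaw": 0.0, "x": -0.003, "y": 0.002, "z": 0.03, "roll": 0}
    - {"jaw": 0.0, "x": 0, "y": 0, "z": 0.03, "roll": 0}
    - {"jaw": 0.0, "x": 0, "y": 0, "z": 0.03, "roll": 0}
    - {"jaw": 0.0, "x": 0, "y": 0, "z": 0.025, "roll": 0}
    - {"jaw": 0.0, "x": 0, "y": 0, "z": 0.02, "roll": 0}
    - {"jaw": 0.0, "x": 0, "y": 0, "z": 0.015, "roll": 0}
    - {"jaw": 0.0, "x": 0, "y": 0, "z": 0.01, "roll": 0}
    - {"jaw": 0.0, "x": 0, "y": 0, "z": 0.007, "roll": 0}
    - {"jaw": 0.0, "x": 0, "y": 0, "z": 0.004, "roll": 0}
    - {"jaw": 0.0, "x": 0, "y": 0, "z": 0, "roll": 0}
    - {"jaw": 0.0, "x": 0, "y": 0, "z": 0, "roll": 0}

```text
t: 31.83
tcp_pos: [0.502, -0.3081, 0.1982]
eef_rot: [0.0, -0.024, 1.0, -0.0]
force: [0.1, -0.4, -0.0]
width: 0.0159
gripper_force: 15.0
```

Call:
send_rows:
  commands:
    - {"jaw": 0.026, "x": 0, "y": 0, "z": 0, "roll": 0}
    - {"jaw": 0.026, "x": 0, "y": 0, "z": 0, "roll": 0}
    - {"jaw": 0.026, "x": 0, "y": 0, "z": 0, "roll": 0}
    - {"jaw": 0.026, "x": 0, "y": 0, "z": -0.03, "roll": 0}
    - {"jaw": 0.026, "x": 0, "y": 0, "z": -0.04, "roll": 0}
    - {"jaw": 0.026, "x": 0, "y": 0, "z": -0.04, "roll": 0}
    - {"jaw": 0.026, "x": 0, "y": 0, "z": -0.04, "roll": 0}
    - {"jaw": 0.026, "x": 0, "y": 0, "z": -0.04, "roll": 0}
    - {"jaw": 0.026, "x": 0, "y": 0, "z": 0, "roll": 0}

```text
t: 32.58
tcp_pos: [0.5034, -0.3094, 0.3963]
eef_rot: [0.006, -0.024, 1.0, -0.004]
force: [1.6, -1.2, 0.4]
width: 0.0261
gripper_force: 0.0
```

```bash
python3 - <<'E'
from h import *
st(); go(.495,.018,.60,1.529)
E
```

```text
t 32.58 tcp [ 0.5034 -0.3094  0.3963] phi -3.0931 tilt [ 0.0116 -0.0075 -0.9999] q [-0.57  0.38  1.72 -0.    1.03 -2.19] F [ 1.6 -1.2  0.4] w 0.0261 g 0.0
shift [-0.0098  0.3257 -0.2062] roll 1.6611 minrows 10 14
```

Call:
send_rows:
  commands:
    - {"jaw": 0.026, "x": 0, "y": 0, "z": -0.034, "roll": 0.118}
    - {"jaw": 0.026, "x": 0, "y": 0, "z": -0.034, "roll": 0.118}
    - {"jaw": 0.026, "x": 0, "y": 0, "z": -0.034, "roll": 0.118}
    - {"jaw": 0.026, "x": 0, "y": 0, "z": -0.034, "roll": 0.118}
    - {"jaw": 0.026, "x": 0, "y": 0, "z": -0.034, "roll": 0.118}
    - {"jaw": 0.026, "x": 0, "y": 0, "z": -0.034, "roll": 0.118}
    - {"jaw": 0.026, "x": 0, "y": 0, "z": 0, "roll": 0.118}
    - {"jaw": 0.026, "x": 0, "y": 0, "z": 0, "roll": 0.118}
    - {"jaw": 0.026, "x": 0, "y": 0, "z": 0, "roll": 0.118}
    - {"jaw": 0.026, "x": 0, "y": 0, "z": 0, "roll": 0.118}
    - {"jaw": 0.026, "x": 0, "y": 0, "z": 0, "roll": 0.118}
    - {"jaw": 0.026, "x": 0, "y": 0, "z": 0, "roll": 0.118}

```text
t: 33.58
tcp_pos: [0.5014, -0.3081, 0.5917]
eef_rot: [0.0, 0.634, 0.773, 0.0]
force: [0.6, 0.3, 0.1]
width: 0.026
gripper_force: 0.0
```

Call:
send_rows:
  commands:
    - {"jaw": 0.026, "x": 0, "y": 0, "z": 0, "roll": 0.118}
    - {"jaw": 0.026, "x": 0, "y": 0, "z": 0, "roll": 0.118}
    - {"jaw": 0.026, "x": 0, "y": 0, "z": 0, "roll": 0}

```text
t: 33.83
tcp_pos: [0.5014, -0.3081, 0.5917]
eef_rot: [0.0, 0.72, 0.694, 0.0]
force: [-0.9, -0.3, -0.4]
width: 0.0259
gripper_force: 0.0
```

```bash
python3 - <<'E'
from h import *
st(); go(.7225,.0078,.60,1.529)
C,im=snap("top"); o=np.zeros((600,800,3),np.uint8); o[:600,:600]=cv2.resize(im[150:250,360:460],(600,600)); cv2.imwrite("pics/t8.png",o[:,:,::-1])
E
```

```text
t 33.83 tcp [ 0.5014 -0.3081  0.5917] phi 1.5339 tilt [ 4.e-04 -2.e-04 -1.e+00] q [-0.57  0.21  1.5   0.    1.43 -0.53] F [-0.9 -0.3 -0.4] w 0.0259 g 0.0
shift [ 0.3238  0.2093 -0.0083] roll 0.0049 minrows 10 1
```

View pics/t8.png

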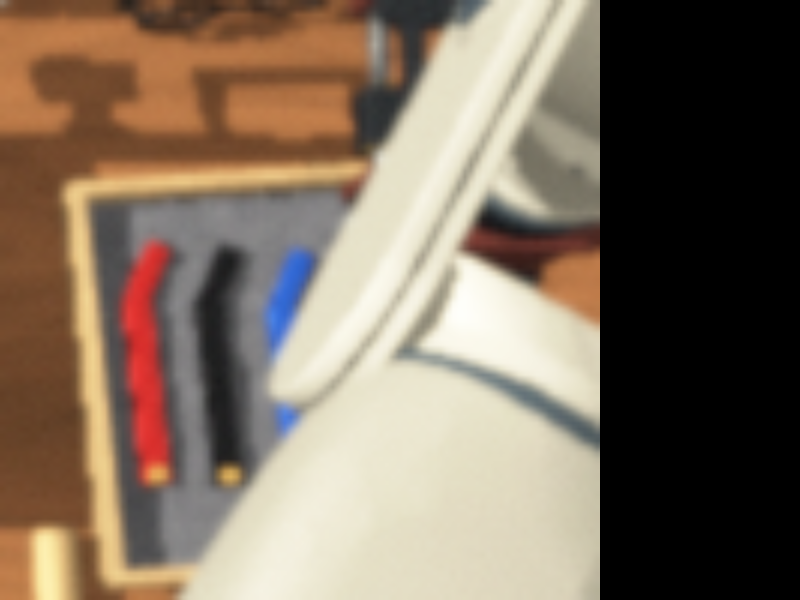

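All three blanks lie flat in the tray. Next is the lid handle.

Call:
send_rows:
  commands:
    - {"jaw": 0.026, "x": 0.027, "y": 0.0174, "z": -0.0008, "roll": 0}
    - {"jaw": 0.026, "x": 0.027, "y": 0.0174, "z": -0.0008, "roll": 0}
    - {"jaw": 0.026, "x": 0.027, "y": 0.0174, "z": -0.0008, "roll": 0}
    - {"jaw": 0.026, "x": 0.027, "y": 0.0174, "z": -0.0008, "roll": 0}
    - {"jaw": 0.026, "x": 0.027, "y": 0.0174, "z": -0.0008, "roll": 0}
    - {"jaw": 0.026, "x": 0.027, "y": 0.0174, "z": -0.0008, "roll": 0}
    - {"jaw": 0.026, "x": 0.027, "y": 0.0174, "z": -0.0008, "roll": 0}
    - {"jaw": 0.026, "x": 0.027, "y": 0.0174, "z": -0.0008, "roll": 0}
    - {"jaw": 0.026, "x": 0.027, "y": 0.0174, "z": -0.0008, "roll": 0}
    - {"jaw": 0.026, "x": 0.027, "y": 0.0174, "z": -0.0008, "roll": 0}
    - {"jaw": 0.026, "x": 0.027, "y": 0.0174, "z": -0.0008, "roll": 0}
    - {"jaw": 0.026, "x": 0.027, "y": 0.0174, "z": -0.0008, "roll": 0}

```text
t: 34.88
tcp_pos: [0.7215, 0.0103, 0.6012]
eef_rot: [0.0, 0.717, 0.697, 0.0]
force: [1.2, 0.4, -0.1]
width: 0.026
gripper_force: 0.0
```

Call:
send_rows:
  commands:
    - {"jaw": 0.026, "x": 0, "y": 0, "z": 0, "roll": 0}
    - {"jaw": 0.026, "x": 0, "y": 0, "z": 0, "roll": 0}
    - {"jaw": 0.026, "x": 0, "y": 0, "z": 0, "roll": 0}

```text
t: 35.13
tcp_pos: [0.7207, 0.0087, 0.6008]
eef_rot: [-0.0, 0.718, 0.696, -0.0]
force: [0.2, -0.3, -0.4]
width: 0.0259
gripper_force: 0.0
```

```bash
python3 - <<'E'
from h import *
st(); go(.7225,.0078,.461,1.529)
E
```

```text
t 35.13 tcp [0.7207 0.0087 0.6008] phi 1.5407 tilt [-7.e-04 -4.e-04 -1.e+00] q [-0.    0.44  1.17 -0.    1.54  0.03] F [ 0.2 -0.3 -0.4] w 0.0259 g 0.0
shift [-0.0007  0.002   0.1398] roll 0.0117 minrows 4 1
```

Call:
send_rows:
  commands:
    - {"jaw": 0.026, "x": -0.001, "y": 0.002, "z": 0.025, "roll": 0.01}
    - {"jaw": 0.026, "x": 0, "y": 0, "z": 0.03, "roll": 0}
    - {"jaw": 0.026, "x": 0, "y": 0, "z": 0.03, "roll": 0}
    - {"jaw": 0.026, "x": 0, "y": 0, "z": 0.025, "roll": 0}
    - {"jaw": 0.026, "x": 0, "y": 0, "z": 0.015, "roll": 0}
    - {"jaw": 0.026, "x": 0, "y": 0, "z": 0.01, "roll": 0}
    - {"jaw": 0.026, "x": 0, "y": 0, "z": 0.005, "roll": 0}

```text
t: 35.72
tcp_pos: [0.7222, 0.0066, 0.46]
eef_rot: [-0.001, 0.722, 0.692, -0.001]
force: [-1.1, -0.1, -1.0]
width: 0.026
gripper_force: 0.0
```

Call:
send_rows:
  commands:
    - {"jaw": 0.0, "x": 0, "y": 0, "z": 0, "roll": 0}
    - {"jaw": 0.0, "x": 0, "y": 0, "z": 0, "roll": 0}
    - {"jaw": 0.0, "x": 0, "y": 0, "z": 0, "roll": 0}
    - {"jaw": 0.0, "x": 0, "y": 0, "z": 0, "roll": 0}
  squeeze: 20

```text
t: 36.05
tcp_pos: [0.7232, 0.0076, 0.463]
eef_rot: [0.001, 0.722, 0.692, 0.001]
force: [1.1, -1.4, 2.3]
width: 0.0093
gripper_force: 20.0
```

```bash
python3 - <<'E'
from h import *
st()
a=np.radians(167.3)-np.linspace(1.70,0,23); p=.205*np.c_[np.cos(a),np.sin(a)]; d=np.diff(p,axis=0)
print(np.c_[d[:,0],-d[:,1]].round(4).tolist())
E
```

```text
t 36.05 tcp [0.7232 0.0076 0.463 ] phi 1.5283 tilt [ 3.2e-03 -4.0e-04 -1.0e+00] q [-0.01  0.52  1.34 -0.    1.28  0.04] F [ 1.1 -1.4  2.3] w 0.0093 g 20.0
[[-0.0151, -0.0049], [-0.0154, -0.0037], [-0.0156, -0.0025], [-0.0158, -0.0013], [-0.0158, -0.0], [-0.0158, 0.0012], [-0.0157, 0.0024], [-0.0154, 0.0036], [-0.0151, 0.0048], [-0.0147, 0.0059], [-0.0142, 0.007], [-0.0136, 0.0081], [-0.0129, 0.0091], [-0.0122, 0.0101], [-0.0114, 0.011], [-0.0105, 0.0119], [-0.0095, 0.0126], [-0.0085, 0.0133], [-0.0075, 0.014], [-0.0064, 0.0145], [-0.0052, 0.0149], [-0.0041, 0.0153]]
```

Call:
send_rows:
  commands:
    - {"jaw": 0.0, "x": 0, "y": -0.0151, "z": -0.0049, "roll": 0}
    - {"jaw": 0.0, "x": 0, "y": -0.0154, "z": -0.0037, "roll": 0}
    - {"jaw": 0.0, "x": 0, "y": -0.0156, "z": -0.0025, "roll": 0}
    - {"jaw": 0.0, "x": 0, "y": -0.0158, "z": -0.0013, "roll": 0}
    - {"jaw": 0.0, "x": 0, "y": -0.0158, "z": 0, "roll": 0}
    - {"jaw": 0.0, "x": 0, "y": -0.0158, "z": 0.0012, "roll": 0}
    - {"jaw": 0.0, "x": 0, "y": -0.0157, "z": 0.0024, "roll": 0}

```text
t: 36.63
tcp_pos: [0.6133, 0.0127, 0.4716]
eef_rot: [0.001, 0.722, 0.692, 0.001]
force: [1.1, 0.6, -0.5]
width: 0.0093
gripper_force: 20.0
```

Call:
send_rows:
  commands:
    - {"jaw": 0.0, "x": 0, "y": -0.0154, "z": 0.0036, "roll": 0}
    - {"jaw": 0.0, "x": 0, "y": -0.0151, "z": 0.0048, "roll": 0}
    - {"jaw": 0.0, "x": 0, "y": -0.0147, "z": 0.0059, "roll": 0}
    - {"jaw": 0.0, "x": 0, "y": -0.0142, "z": 0.007, "roll": 0}
    - {"jaw": 0.0, "x": 0, "y": -0.0136, "z": 0.0081, "roll": 0}
    - {"jaw": 0.0, "x": 0, "y": -0.0129, "z": 0.0091, "roll": 0}
    - {"jaw": 0.0, "x": 0, "y": -0.0122, "z": 0.0101, "roll": 0}

```text
t: 37.22
tcp_pos: [0.515, 0.0171, 0.4219]
eef_rot: [0.0, 0.722, 0.692, 0.001]
force: [2.3, 2.3, -4.6]
width: 0.0091
gripper_force: 20.0
```

Call:
send_rows:
  commands:
    - {"jaw": 0.0, "x": 0, "y": -0.0114, "z": 0.011, "roll": 0}
    - {"jaw": 0.0, "x": 0, "y": -0.0105, "z": 0.0119, "roll": 0}
    - {"jaw": 0.0, "x": 0, "y": -0.0095, "z": 0.0126, "roll": 0}
    - {"jaw": 0.0, "x": 0, "y": -0.0085, "z": 0.0133, "roll": 0}
    - {"jaw": 0.0, "x": 0, "y": -0.0075, "z": 0.014, "roll": 0}
    - {"jaw": 0.0, "x": 0, "y": 0, "z": 0, "roll": 0}

```text
t: 37.72
tcp_pos: [0.4675, 0.019, 0.3572]
eef_rot: [-0.0, 0.722, 0.692, 0.0]
force: [2.4, 2.6, -5.0]
width: 0.0094
gripper_force: 20.0
```

```bash
python3 - <<'E'
from h import *
st(); go(.4517,.0195,.313)
E
```

```text
t 37.72 tcp [0.4675 0.019  0.3572] phi 1.5284 tilt [ 2.e-04  7.e-04 -1.e+00] q [0.02 0.26 2.01 0.   0.87 0.06] F [ 2.4  2.6 -5. ] w 0.0094 g 20.0
shift [-0.0002 -0.0158  0.0442] roll 0 minrows 2 0
```

Call:
send_rows:
  commands:
    - {"jaw": 0.0, "x": 0, "y": -0.0032, "z": 0.0073, "roll": 0}
    - {"jaw": 0.0, "x": 0, "y": -0.0032, "z": 0.0073, "roll": 0}
    - {"jaw": 0.0, "x": 0, "y": -0.0026, "z": 0.0074, "roll": 0}
    - {"jaw": 0.0, "x": 0, "y": -0.0026, "z": 0.0074, "roll": 0}
    - {"jaw": 0.0, "x": 0, "y": -0.0021, "z": 0.0065, "roll": 0}
    - {"jaw": 0.0, "x": 0, "y": -0.0021, "z": 0.0052, "roll": 0}
    - {"jaw": 0.0, "x": 0, "y": 0, "z": 0.0015, "roll": 0}
    - {"jaw": 0.0, "x": 0, "y": 0, "z": 0.0015, "roll": 0}
    - {"jaw": 0.0, "x": 0, "y": 0, "z": 0, "roll": 0}

```text
t: 38.47
tcp_pos: [0.4538, 0.0193, 0.3161]
eef_rot: [0.002, 0.722, 0.692, 0.001]
force: [-1.6, 1.5, 16.6]
width: 0.0094
gripper_force: 20.0
```

```bash
python3 - <<'E'
from h import *
st()
E
```

```text
t 38.47 tcp [0.4538 0.0193 0.3161] phi 1.5286 tilt [ 4.1e-03 -2.0e-04 -1.0e+00] q [ 0.02  0.31  2.06 -0.    0.76  0.06] F [-1.6  1.5 16.6] w 0.0094 g 20.0
```

Call:
send_rows:
  commands:
    - {"jaw": 0.04, "x": 0, "y": 0, "z": 0, "roll": 0}
    - {"jaw": 0.04, "x": 0, "y": 0, "z": 0, "roll": 0}
    - {"jaw": 0.04, "x": 0, "y": 0, "z": 0, "roll": 0}
    - {"jaw": 0.04, "x": 0, "y": 0, "z": -0.03, "roll": 0}
    - {"jaw": 0.04, "x": 0, "y": 0, "z": -0.03, "roll": 0}
    - {"jaw": 0.04, "x": 0.03, "y": 0, "z": 0, "roll": 0}
    - {"jaw": 0.04, "x": 0.03, "y": 0, "z": 0, "roll": 0}
    - {"jaw": 0.04, "x": 0.03, "y": 0, "z": 0, "roll": 0}
    - {"jaw": 0.04, "x": 0.03, "y": 0, "z": 0, "roll": 0}
    - {"jaw": 0.04, "x": 0, "y": 0, "z": 0, "roll": 0}
    - {"jaw": 0.04, "x": 0, "y": 0, "z": 0, "roll": 0}

```text
t: 39.38
tcp_pos: [0.4575, 0.1402, 0.3741]
eef_rot: [0.0, 0.721, 0.693, -0.0]
force: [-0.6, -0.9, -0.6]
width: 0.04
gripper_force: 0.0
```

```bash
python3 - <<'E'
from h import *
st(); go(.4578,.1392,.318,1.529)
E
```

```text
t 39.38 tcp [0.4575 0.1402 0.3741] phi 1.5313 tilt [-3.e-04 -5.e-04 -1.e+00] q [ 0.27  0.25  1.97 -0.    0.92  0.31] F [-0.6 -0.9 -0.6] w 0.04 g 0.0
shift [-0.001   0.0003  0.0561] roll 0.0023 minrows 2 1
```

Call:
send_rows:
  commands:
    - {"jaw": 0.04, "x": -0.001, "y": 0, "z": 0.02, "roll": 0}
    - {"jaw": 0.04, "x": 0, "y": 0, "z": 0.02, "roll": 0}
    - {"jaw": 0.04, "x": 0, "y": 0, "z": 0.01, "roll": 0}
    - {"jaw": 0.04, "x": 0, "y": 0, "z": 0.006, "roll": 0}
    - {"jaw": 0.0, "x": 0, "y": 0, "z": 0, "roll": 0}
    - {"jaw": 0.0, "x": 0, "y": 0, "z": 0, "roll": 0}
    - {"jaw": 0.0, "x": 0, "y": 0, "z": 0, "roll": 0}
    - {"jaw": 0.0, "x": 0, "y": 0, "z": 0, "roll": 0}
    - {"jaw": 0.0, "x": 0, "y": 0, "z": 0, "roll": 0}
    - {"jaw": 0.0, "x": 0, "y": 0, "z": 0, "roll": 0}
  squeeze: 40

```text
t: 40.22
tcp_pos: [0.4581, 0.1384, 0.3192]
eef_rot: [0.001, 0.722, 0.692, 0.001]
force: [0.9, 0.3, 2.9]
width: 0.0118
gripper_force: 40.0
```

Call:
send_rows:
  commands:
    - {"jaw": 0.0, "x": 0, "y": 0, "z": 0.004, "roll": 0}
    - {"jaw": 0.0, "x": 0, "y": 0, "z": 0.004, "roll": 0}
    - {"jaw": 0.0, "x": 0, "y": 0, "z": 0.004, "roll": 0}
    - {"jaw": 0.0, "x": 0, "y": 0, "z": 0.003, "roll": 0}
    - {"jaw": 0.0, "x": 0, "y": 0, "z": 0, "roll": 0}

```text
t: 40.63
tcp_pos: [0.4582, 0.1384, 0.3035]
eef_rot: [0.0, 0.722, 0.692, 0.001]
force: [0.7, -0.2, 9.0]
width: 0.0115
gripper_force: 40.0
```

```bash
python3 - <<'E'
from h import *
st()
E
```

```text
t 40.63 tcp [0.4582 0.1384 0.3035] phi 1.5284 tilt [ 1.8e-03  4.0e-04 -1.0e+00] q [ 0.27  0.37  2.02 -0.    0.75  0.31] F [ 0.7 -0.2  9. ] w 0.0115 g 40.0
```

Call:
send_rows:
  commands:
    - {"jaw": 0.0, "x": 0, "y": 0, "z": 0, "roll": 0.118}
    - {"jaw": 0.0, "x": 0, "y": 0, "z": 0, "roll": 0.118}
    - {"jaw": 0.0, "x": 0, "y": 0, "z": 0, "roll": 0.118}
    - {"jaw": 0.0, "x": 0, "y": 0, "z": 0, "roll": 0.118}
    - {"jaw": 0.0, "x": 0, "y": 0, "z": 0, "roll": 0.118}
    - {"jaw": 0.0, "x": 0, "y": 0, "z": 0, "roll": 0.118}
    - {"jaw": 0.0, "x": 0, "y": 0, "z": 0, "roll": 0.118}
    - {"jaw": 0.0, "x": 0, "y": 0, "z": 0, "roll": 0.118}
    - {"jaw": 0.0, "x": 0, "y": 0, "z": 0, "roll": 0.118}
    - {"jaw": 0.0, "x": 0, "y": 0, "z": 0, "roll": 0.118}
    - {"jaw": 0.0, "x": 0, "y": 0, "z": 0, "roll": 0.118}
    - {"jaw": 0.0, "x": 0, "y": 0, "z": 0, "roll": 0.118}

```text
t: 41.63
tcp_pos: [0.4607, 0.1362, 0.3049]
eef_rot: [0.003, 0.998, 0.055, 0.005]
force: [13.5, -27.5, 7.0]
width: 0.0116
gripper_force: 40.1
```

Call:
send_rows:
  commands:
    - {"jaw": 0.0, "x": 0, "y": 0, "z": 0, "roll": 0.1}
    - {"jaw": 0.0, "x": 0, "y": 0, "z": 0, "roll": 0.07}
    - {"jaw": 0.0, "x": 0, "y": 0, "z": 0, "roll": 0.05}
    - {"jaw": 0.0, "x": 0, "y": 0, "z": 0, "roll": 0}

```text
t: 41.97
tcp_pos: [0.4607, 0.1358, 0.3048]
eef_rot: [0.003, 0.999, -0.053, 0.005]
force: [14.8, -28.0, 8.1]
width: 0.0117
gripper_force: 40.9
```

```bash
python3 - <<'E'
from h import *
st(); print(sense()["wrist_torque"])
E
```

```text
t 41.97 tcp [0.4607 0.1358 0.3048] phi -0.1051 tilt [ 0.0093 -0.0058 -0.9999] q [ 0.26  0.37  2.02 -0.01  0.75  1.95] F [ 14.8 -28.    8.1] w 0.0117 g 40.9
[-5.2939274  -2.33157994  0.78937585]
```

Call:
send_rows:
  commands:
    - {"jaw": 0.04, "x": 0, "y": 0, "z": 0, "roll": 0}
    - {"jaw": 0.04, "x": 0, "y": 0, "z": 0, "roll": 0}
    - {"jaw": 0.04, "x": 0, "y": 0, "z": 0, "roll": 0}
    - {"jaw": 0.04, "x": 0, "y": 0, "z": -0.025, "roll": 0}
    - {"jaw": 0.04, "x": 0, "y": 0, "z": -0.03, "roll": 0}
    - {"jaw": 0.04, "x": 0, "y": 0, "z": -0.03, "roll": 0}
    - {"jaw": 0.04, "x": 0, "y": 0, "z": 0, "roll": -0.118}
    - {"jaw": 0.04, "x": 0, "y": 0, "z": 0, "roll": -0.118}
    - {"jaw": 0.04, "x": 0, "y": 0, "z": 0, "roll": -0.118}
    - {"jaw": 0.04, "x": 0, "y": 0, "z": 0, "roll": -0.118}
    - {"jaw": 0.04, "x": 0, "y": 0, "z": 0, "roll": -0.118}
    - {"jaw": 0.04, "x": 0, "y": 0, "z": 0, "roll": -0.118}

```text
t: 42.97
tcp_pos: [0.4571, 0.1385, 0.3878]
eef_rot: [-0.0, 0.954, 0.299, -0.001]
force: [0.5, 0.2, 0.1]
width: 0.0402
gripper_force: 0.0
```

Call:
send_rows:
  commands:
    - {"jaw": 0.04, "x": 0, "y": 0, "z": 0, "roll": -0.118}
    - {"jaw": 0.04, "x": 0, "y": 0, "z": 0, "roll": -0.118}
    - {"jaw": 0.04, "x": 0, "y": 0, "z": 0, "roll": -0.118}
    - {"jaw": 0.04, "x": 0, "y": 0, "z": 0, "roll": -0.118}
    - {"jaw": 0.04, "x": 0, "y": 0, "z": 0, "roll": -0.118}
    - {"jaw": 0.04, "x": 0, "y": 0, "z": 0, "roll": -0.118}
    - {"jaw": 0.04, "x": 0, "y": 0, "z": 0, "roll": -0.118}
    - {"jaw": 0.04, "x": 0, "y": 0, "z": 0, "roll": -0.1}
    - {"jaw": 0.04, "x": 0, "y": 0, "z": 0, "roll": 0}

```text
t: 43.72
tcp_pos: [0.4571, 0.1385, 0.3878]
eef_rot: [-0.0, 0.721, 0.693, -0.001]
force: [0.1, 0.4, 0.2]
width: 0.0398
gripper_force: 0.0
```

```bash
python3 - <<'E'
from h import *
st(); go(.448,-.1043,.380,1.529)
E
```

```text
t 43.72 tcp [0.4571 0.1385 0.3878] phi 1.5303 tilt [-1.6e-03 -1.0e-04 -1.0e+00] q [0.27 0.23 1.96 0.   0.95 0.31] F [0.1 0.4 0.2] w 0.0398 g 0.0
shift [-0.2429  0.0007  0.0078] roll 0.0013 minrows 6 1
```

Call:
send_rows:
  commands:
    - {"jaw": 0.04, "x": -0.03, "y": 0, "z": 0.001, "roll": 0}
    - {"jaw": 0.04, "x": -0.03, "y": 0, "z": 0.001, "roll": 0}
    - {"jaw": 0.04, "x": -0.03, "y": 0, "z": 0.001, "roll": 0}
    - {"jaw": 0.04, "x": -0.03, "y": 0, "z": 0.001, "roll": 0}
    - {"jaw": 0.04, "x": -0.03, "y": 0, "z": 0.001, "roll": 0}
    - {"jaw": 0.04, "x": -0.03, "y": 0, "z": 0.001, "roll": 0}
    - {"jaw": 0.04, "x": -0.03, "y": 0, "z": 0.001, "roll": 0}
    - {"jaw": 0.04, "x": -0.033, "y": 0, "z": 0.001, "roll": 0}
    - {"jaw": 0.04, "x": 0, "y": 0, "z": 0, "roll": 0}
    - {"jaw": 0.04, "x": 0, "y": 0, "z": 0, "roll": 0}

```text
t: 44.55
tcp_pos: [0.4465, -0.1056, 0.38]
eef_rot: [-0.0, 0.725, 0.689, -0.0]
force: [-0.3, 1.2, 0.5]
width: 0.0401
gripper_force: 0.0
```

```bash
python3 - <<'E'
from h import *
st(); go(.448,-.1043,.318,1.529)
C,im=snap("top"); s,jm=snap("scene"); o=np.zeros((500,800,3),np.uint8); o[:400,:400]=cv2.resize(im[160:260,230:330],(400,400)); o[:400,400:]=cv2.resize(jm[150:250,220:320],(400,400));cv2.imwrite("pics/t9.png",o[:,:,::-1])
E
```

```text
t 44.55 tcp [ 0.4465 -0.1056  0.38  ] phi 1.5204 tilt [-9.e-04  5.e-04 -1.e+00] q [-0.26  0.21  2.01  0.    0.92 -0.21] F [-0.3  1.2  0.5] w 0.0401 g 0.0
shift [0.0013 0.0015 0.062 ] roll -0.0086 minrows 2 1
```

View pics/t9.png

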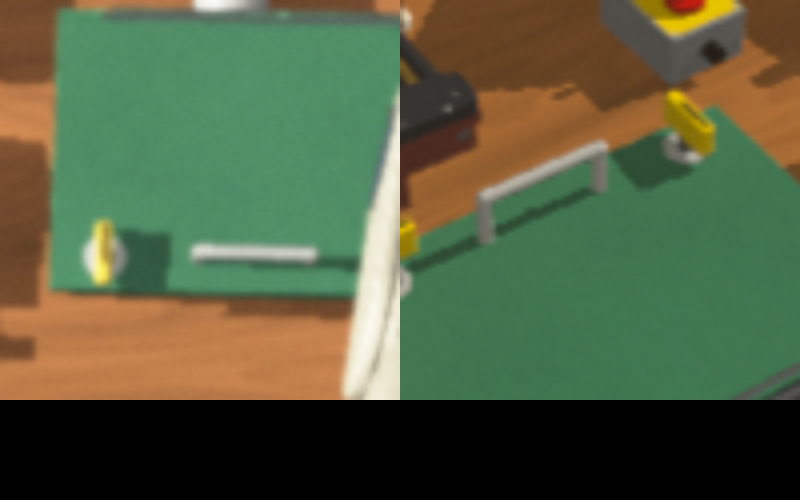

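The left wing is at right angles to the edge, so it is locked. Now the right stud.

Call:
send_rows:
  commands:
    - {"jaw": 0.04, "x": 0.001, "y": 0.0015, "z": 0.02, "roll": -0.008}
    - {"jaw": 0.04, "x": 0, "y": 0, "z": 0.02, "roll": 0}
    - {"jaw": 0.04, "x": 0, "y": 0, "z": 0.014, "roll": 0}
    - {"jaw": 0.04, "x": 0, "y": 0, "z": 0.008, "roll": 0}
    - {"jaw": 0.0, "x": 0, "y": 0, "z": 0, "roll": 0}
    - {"jaw": 0.0, "x": 0, "y": 0, "z": 0, "roll": 0}
    - {"jaw": 0.0, "x": 0, "y": 0, "z": 0, "roll": 0}
    - {"jaw": 0.0, "x": 0, "y": 0, "z": 0, "roll": 0}
    - {"jaw": 0.0, "x": 0, "y": 0, "z": 0, "roll": 0}
    - {"jaw": 0.0, "x": 0, "y": 0, "z": 0, "roll": 0}
  squeeze: 40

```text
t: 45.48
tcp_pos: [0.4482, -0.1036, 0.319]
eef_rot: [0.0, 0.72, 0.694, 0.0]
force: [-1.4, 1.0, 3.8]
width: 0.0118
gripper_force: 40.0
```

Call:
send_rows:
  commands:
    - {"jaw": 0.0, "x": 0, "y": 0, "z": 0.004, "roll": 0}
    - {"jaw": 0.0, "x": 0, "y": 0, "z": 0.004, "roll": 0}
    - {"jaw": 0.0, "x": 0, "y": 0, "z": 0.004, "roll": 0}
    - {"jaw": 0.0, "x": 0, "y": 0, "z": 0.003, "roll": 0}
    - {"jaw": 0.0, "x": 0, "y": 0, "z": 0, "roll": 0}

```text
t: 45.9
tcp_pos: [0.4483, -0.1036, 0.3033]
eef_rot: [-0.0, 0.72, 0.694, -0.0]
force: [-2.9, 1.3, 8.4]
width: 0.0118
gripper_force: 40.0
```

```bash
python3 - <<'E'
from h import *
st()
E
```

```text
t 45.9 tcp [ 0.4483 -0.1036  0.3033] phi 1.534 tilt [-2.e-04  2.e-04 -1.e+00] q [-0.25  0.35  2.06  0.    0.74 -0.22] F [-2.9  1.3  8.4] w 0.0118 g 40.0
```

Call:
send_rows:
  commands:
    - {"jaw": 0.0, "x": 0, "y": 0, "z": 0, "roll": 0.118}
    - {"jaw": 0.0, "x": 0, "y": 0, "z": 0, "roll": 0.118}
    - {"jaw": 0.0, "x": 0, "y": 0, "z": 0, "roll": 0.118}
    - {"jaw": 0.0, "x": 0, "y": 0, "z": 0, "roll": 0.118}
    - {"jaw": 0.0, "x": 0, "y": 0, "z": 0, "roll": 0.118}
    - {"jaw": 0.0, "x": 0, "y": 0, "z": 0, "roll": 0.118}
    - {"jaw": 0.0, "x": 0, "y": 0, "z": 0, "roll": 0.118}
    - {"jaw": 0.0, "x": 0, "y": 0, "z": 0, "roll": 0.118}
    - {"jaw": 0.0, "x": 0, "y": 0, "z": 0, "roll": 0.118}
    - {"jaw": 0.0, "x": 0, "y": 0, "z": 0, "roll": 0.118}
    - {"jaw": 0.0, "x": 0, "y": 0, "z": 0, "roll": 0.118}
    - {"jaw": 0.0, "x": 0, "y": 0, "z": 0, "roll": 0.118}

```text
t: 46.9
tcp_pos: [0.4497, -0.1048, 0.3043]
eef_rot: [0.002, 0.998, 0.057, 0.002]
force: [0.3, -10.5, 7.5]
width: 0.0117
gripper_force: 40.0
```

Call:
send_rows:
  commands:
    - {"jaw": 0.0, "x": 0, "y": 0, "z": 0, "roll": 0.1}
    - {"jaw": 0.0, "x": 0, "y": 0, "z": 0, "roll": 0.07}
    - {"jaw": 0.0, "x": 0, "y": 0, "z": 0, "roll": 0.05}
    - {"jaw": 0.0, "x": 0, "y": 0, "z": 0, "roll": 0}

```text
t: 47.23
tcp_pos: [0.4497, -0.105, 0.3044]
eef_rot: [0.002, 0.999, -0.051, 0.002]
force: [-0.4, -10.1, 8.4]
width: 0.0114
gripper_force: 40.6
```

```bash
python3 - <<'E'
from h import *
st(); print(sense()["wrist_torque"])
E
```

```text
t 47.23 tcp [ 0.4497 -0.105   0.3044] phi -0.1013 tilt [ 0.0043 -0.0043 -1.    ] q [-0.25  0.35  2.05 -0.    0.74  1.42] F [ -0.4 -10.1   8.4] w 0.0114 g 40.6
[-2.00820175  0.47180971  0.78599092]
```

Same stop torque as the left stud. I'll release, back off upward and take the final look.

Call:
send_rows:
  commands:
    - {"jaw": 0.04, "x": 0, "y": 0, "z": 0, "roll": 0}
    - {"jaw": 0.04, "x": 0, "y": 0, "z": 0, "roll": 0}
    - {"jaw": 0.04, "x": 0, "y": 0, "z": 0, "roll": 0}
    - {"jaw": 0.04, "x": 0, "y": 0, "z": -0.03, "roll": 0}
    - {"jaw": 0.04, "x": 0, "y": 0, "z": -0.035, "roll": 0}
    - {"jaw": 0.04, "x": 0, "y": 0, "z": -0.035, "roll": 0}
    - {"jaw": 0.04, "x": 0, "y": 0, "z": -0.035, "roll": 0}
    - {"jaw": 0.04, "x": -0.035, "y": 0, "z": 0, "roll": 0}
    - {"jaw": 0.04, "x": -0.035, "y": 0, "z": 0, "roll": 0}
    - {"jaw": 0.04, "x": 0, "y": 0, "z": 0, "roll": 0}
    - {"jaw": 0.04, "x": 0, "y": 0, "z": 0, "roll": 0}
    - {"jaw": 0.04, "x": 0, "y": 0, "z": 0, "roll": 0}

```text
t: 48.23
tcp_pos: [0.3791, -0.0965, 0.4386]
eef_rot: [0.0, 0.999, -0.051, 0.001]
force: [-0.3, 0.2, -1.2]
width: 0.0401
gripper_force: 0.0
```

```bash
python3 - <<'E'
from h import *
st(); s,jm=snap("scene"); cv2.imwrite("pics/f.png",cv2.resize(jm[90:420,60:500],(800,600))[:,:,::-1])
E
```

```text
t 48.23 tcp [ 0.3791 -0.0965  0.4386] phi -0.1018 tilt [ 1.e-03 -1.e-04 -1.e+00] q [-0.28  0.02  2.08  0.    1.05  1.39] F [-0.3  0.2 -1.2] w 0.0401 g 0.0
```

View pics/f.png

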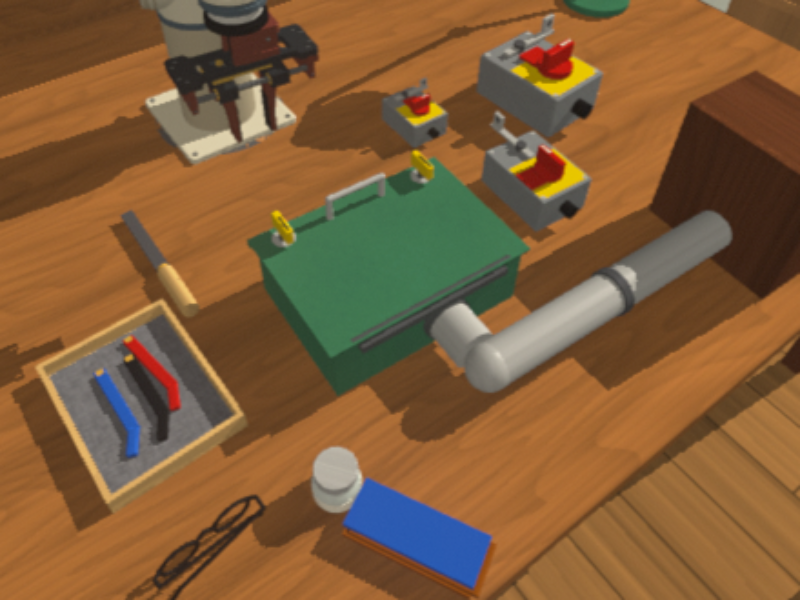

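The view shows the lid shut with both wings crosswise at (283,228) and (423,165). The three blanks lie flat in the tray, the isolator is off with the hasp out, and the bystanders have not moved.

```bash
python3 -c "
from bench import ticket
print(ticket.finish_job())"
```

```text
the job is handed in; nothing more can be done
None
```

I handed the job in with everything done as asked and in order, all three blanks (blue, black, red; no amber one present) in the tray, but it may be failed: while I was descending for the black blank the fingertips hit the catch plate and the wrist force read 148.6 N, over the 120 N limit.

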